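# Load and close up the bench steriliser

### The arm

A 7-joint arm with a two-finger parallel gripper is mounted at the origin on the work surface. World frame = base frame: x ahead of the robot, y to its left, z up, the work surface at z = 0. Lengths are in m, angles in rad, forces in N, time in s.
With the tool pointing down it reaches from about 0.4 to 0.875 m from the base axis. Payload 6.5 kg.
Tool frame: the origin (TCP) lies on the centre line of the jaws, within the pads' length; the fingertips stand 17 mm ahead of it and the grasp point (between the pads) lies 2 mm behind it; z points along the fingers, y is the line along which they close (so a half turn about z gives the same grasp; the last joint's range is limited). The gripper opens to 85 mm and grips with 20 to 120 N. Pads are 22 mm wide; open, the fingers measure 114 mm over their backs; the gripper's body (76 mm by 85 mm) begins 54 mm behind the grasp point. The pads swing forward as they close: fully open they stand 13 mm farther back than shut.
Start: joints at [-1.373, 0.536, -0.004, 1.538, 0.003, 1.067, -0.071], TCP at [0.169, 0.628, 0.224] pointing down, gripper open.
Joint ranges: [-2.7, 2.7], [-0.37, 2.16], [-1.27, 1.26], [0.24, 2.4], [-1.31, 4.45], [0.19, 1.91], [-2.76, 2.76]. Speed limits (rad/s): [2.39, 2.39, 3.14, 3.14, 3.14, 3.14, 3.14].

### API

Orientations are given as a unit quaternion [x, y, z, w].
In Python, from rig import observe, read_camera, get_calibration, hand_in gives the robot as it stands.
- The arm moves only by the tool send_rows, never from a script. Its argument "steps" is one flat list of numbers, 5 for each row, row after row: the shift along the tool's x, y, z as a fraction of full scale, then the turn about the tool's z as a fraction of full scale, then the gripper command: -1 is fully open, 1 is shut, values between are in proportion. In form: [tx, ty, tz, yaw, hand, tx, ty, tz, yaw, hand, ...]. A call has 1 to 20 rows; each row shifts and turns the commanded pose from where the row before left it, along the tool's axes as they then stand; what a row does not reach is not made up. Full scale, the value 1, is 0.04 m for a shift and 6 degrees for a turn. A row lasts 1/10 s, in which the tool goes at most 50 mm and 8.59 degrees, less where a joint would pass 70% of its speed; a pose out of reach is approached as far as the arm can. A call with a number of a shift or a turn outside -1 to 1 is refused whole. A call with a gripper value outside its range is refused whole. The fingers move at their own pace and stop on an object; "force" is the grip in N (left out, the last holds). Time passes only in rows, so rows that do not move let the fingers close. It gives the time, the measured TCP pose, the force, the opening and the grip force at its end, in the units of the state.
- observe(): the state, without advancing time (a new reading comes with each control period).
- read_camera(name): name is "side" or "top"; returns the picture (384x512x3 uint8, red, green, blue); there is no depth.
- get_calibration(name): a dict with "fx", "fy", "cx", "cy" (pixels), "R" (3x3) and "t" (3): a world point X has camera coordinates R X + t. Camera axes: x right, y down, z forward; pixel columns grow to the right and rows downward; lengths in m; the calibration is good to about 2 mm. A picture is of the moment at which its call begins. get_calibration takes no time and is no camera call.
- hand_in(): hands the job in; it is judged then, once.
The state is a dict: "time_s": time; "joints": joint angles; "joint_velocities": joint speeds; "effort": joint torques, N m; "tool_pos": TCP position; "tcp_rot": TCP orientation; "ft_force": force on the tool from outside, world axes, zero at the start; "ft_torque": the same for the moment, N m; "width": opening from 0.0 (shut) to 1.0 (fully open); "grasp_force": force on a finger pad.
Only numpy, scipy, OpenCV 4.12 (cv2) and the standard library are available. Lean on these libraries where they do the work, as an engineer would, in place of code of your own. Each camera call takes 0.05 s, during which the arm holds its last target. There are 200 camera calls.

### The job

Stand all the small squat jars upright on the tray in the steriliser's chamber and then set the lid gently on its rim, boss up. Swing the clamp bridge over the lid until it is home in its catch, screw the handwheel down clockwise until it stops so that its foot presses on the lid, and then press the start button. Leave the rest of the bench as it is.

Things in the scene. Friction and masses are not known exactly. Their poses are not given: they have to be found in the camera images.
- jar1: small squat 50 ml amber glass jar with a white screw cap: 48 mm diameter, 58 mm tall in all, the cap its top 17 mm, 46 mm diameter; 90 g; origin at the centre of its underside, z up along it. Two to four of jar1..jar4 are present (None when absent)
- jar2: small squat 50 ml amber glass jar with a white screw cap: 48 mm diameter, 58 mm tall in all, the cap its top 17 mm, 46 mm diameter; 90 g; origin at the centre of its underside, z up along it. Two to four of jar1..jar4 are present (None when absent)
- jar3: small squat 50 ml amber glass jar with a white screw cap: 48 mm diameter, 58 mm tall in all, the cap its top 17 mm, 46 mm diameter; 90 g; origin at the centre of its underside, z up along it. Two to four of jar1..jar4 are present (None when absent)
- jar4: small squat 50 ml amber glass jar with a white screw cap: 48 mm diameter, 58 mm tall in all, the cap its top 17 mm, 46 mm diameter; 90 g; origin at the centre of its underside, z up along it. Two to four of jar1..jar4 are present (None when absent)
- steriliser: fixed bench steriliser: cream base 316 x 250 mm, 35 mm high; round open steel chamber, 218 mm over the rim, 204 mm inside, tray 70 mm and rim 150 mm above the bench. Origin under the chamber's centre, on the bench. Bridge pillar 138 mm along +x; catch post (18 mm thick, 244 mm high, lug on top) 134 mm along -x and 27 mm along -y; console 46 mm high with the button at the -x, -y corner
- tray (a point): centre of the perforated tray on which the jars stand in the chamber, 80 mm below the rim, axes as the steriliser's
- chamber_rim (a point): centre of the chamber's mouth at the height of the rim, axes as the steriliser's
- lid: loose round aluminium lid, 216 mm, 0.6 kg: 8 mm plate, below it a locating step (194 mm, 6 mm deep, loose in the mouth), on top a central boss to lift it by (32 mm diameter, top 48 mm above the origin, plate's top at 14 mm). Gauge and valve, 18 and 20 mm high, 82 mm out along +x and -x. Origin: centre of the step's underside, z up; seated it lies 6 mm below the rim, boss top 192 mm over the bench
- bridge (a joint): angle of the swing bridge about its upright pillar, rad: 0 = over the chamber, against its stop in the catch; grows clockwise seen from above as it swings out, 1.65 to 1.75 at the start, 2.0 at most. It stays where it is left (0.45 N m of friction). The arm is a steel bar 32 mm wide, from 212 to 232 mm above the bench
- bridge_pivot (a point): on the pillar's axis at the height of the bar's top (232 mm above the bench); its -x axis points along the arm, whose free end is 281 mm from here
- bridge_knob (a point): middle of the upright black knob near the arm's free end, for swinging it: 18 mm diameter, 40 mm high on the bar's top, 240 mm from the pivot; the point is 22 mm above the bar's top
- wheel (a joint): angle of the handwheel on the bridge, rad: grows clockwise seen from above and lowers the screw (a stem through its hub) 8 mm a turn, while the wheel stays at its height; 1.2 to 3.0 at the start; with the bridge home over the seated lid the foot meets the boss at about 6.3; tight at the end stop, 6.5. Friction 0.15 N m; it stays where it is left
- wheel_hub (a point): centre of the handwheel at the rim's mid-height: 138 mm from the pivot along the arm, 36 mm above the bar's top. Rim: 12 mm round bar on a mean radius of 55 mm; hub 24 mm diameter; three spokes 9 mm thick at 0, 120 and 240 degrees from the point's x axis, which turns with the wheel (z up)
- screw: upright clamp screw through the handwheel's hub, 14 mm thick, its top 16 mm (tight) to 24 mm above the rim's mid-height, with a brass foot below 26 mm in diameter, which presses on the middle of the lid's boss; origin at the centre of the foot's underside
- start (a joint): start button, m: 0 up, 0.006 fully pressed; a spring brings it back; about 5 N
- start_top (a point): centre of the start button's top (26 mm diameter, pressed straight down), about 68 mm above the bench, at the steriliser's -x, -y corner
- beaker: bystander: small glass beaker, 52 mm diameter, 60 mm high, origin at the centre of its underside
- big_bottle: bystander: 250 ml amber bottle, 70 mm diameter, 138 mm high, blue cap, not part of the load, origin at the centre of its underside
- flask: bystander: conical flask, 76 mm diameter, 106 mm high, origin at the centre of its underside
- marker: bystander: white marker pen with a black cap lying on the bench, 135 mm long along its x, 15 mm thick, origin at its middle on the bench
- foam_rack: bystander: white foam tube rack, 90 x 130 x 45 mm with one tube, 82 mm high, origin at the centre of its underside
Mind the look-alikes: they are no part of the job. What is shaped like the jar4 but green or purple is not meant.

How it is judged:
By the outcome, as a careful person would: the job done as asked, in the order asked, and still so for the second after the job is handed in, with the robot touching nothing.
Of jar1, jar2, jar3, jar4 only 2 to 4 are there at a start; the rules pass over those that are not, and their reading is None.
At some moment in a run one of jar1, jar2, jar3, jar4 may be knocked a few centimetres aside while the robot is not near it.
It also fails if it takes over 210 s, if anything falls off the work surface, if the arm or the gripper's body presses on something with over 40 N, if the wrist force passes 120 N, or if a joint passes its speed limit or range.

## Working session

There is one attempt and no reset: what is moved stays moved. The work goes in short steps, Python scripts to look and compute and a tool call to move; the robot and the scene stay as the last step left them, time stands still between calls to the robot, and variables do not carry over. Pictures are saved under pics/ and viewed, at most 14 in all, crops included, and the job is handed in when it is done.

Besides the shell and the picture viewer there is one more tool, called after "Call:" by a JSON object that holds its "fn" and its "kwargs". send_rows: Moves the arm, as the interface text tells. Its arguments: {"type":"object","properties":{"steps":{"type":"array","items":{"type":"number"}},"force":{"type":"number"}},"required":["steps"]}

```bash
mkdir -p pics; ls; python3 - <<'E'
from rig import *
import cv2,numpy as np
s=observe();print(s['time_s'],s['tool_pos'],s['tcp_rot'],s['width'])
for n in('side','top'):
    im=read_camera(n);cv2.imwrite(f'pics/{n}0.png',cv2.resize(im[:,:,::-1],(800,600)));cv2.imwrite(f'raw_{n}0.png',im[:,:,::-1])
    c=get_calibration(n);R=np.array(c['R']);print(n,c['fx'],c['cx'],c['cy'],-R.T@c['t'],R.round(3).tolist())
E
```

```text
pics
0.0 [0.16932405 0.62688601 0.22270078] [ 1.31472107e-01  9.91319472e-01 -8.86201692e-04 -5.74930906e-05] 0.9984845931956133
side 347.874717944246 252.13311248125848 189.82477613197887 [0.32742673 0.7592639  0.77328891] [[-0.966, -0.26, -0.016], [-0.154, 0.621, -0.769], [0.209, -0.74, -0.64]]
top 352.9137079860773 249.10433268559814 194.55337597639385 [0.43757198 0.03137897 1.45500849] [[-0.0, -1.0, -0.013], [-0.998, 0.001, -0.06], [0.06, 0.013, -0.998]]
```

View pics/side0.png

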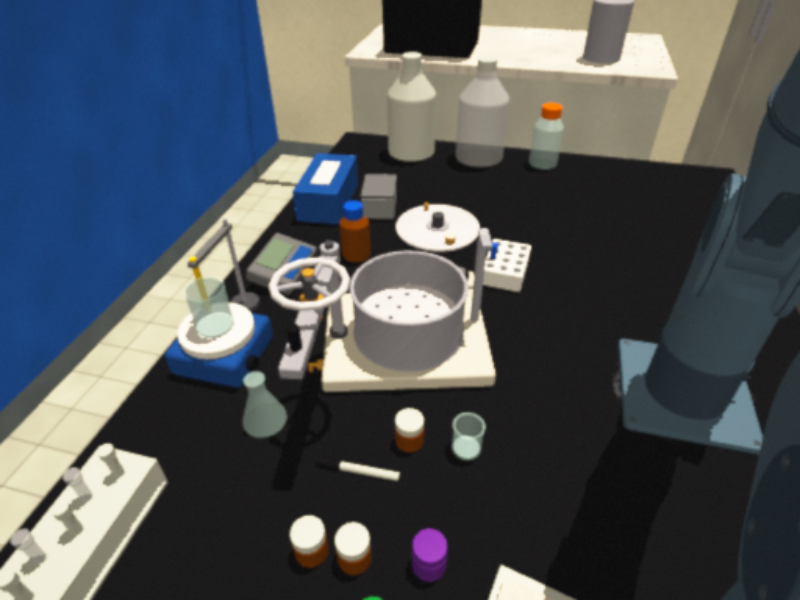

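View pics/top0.png

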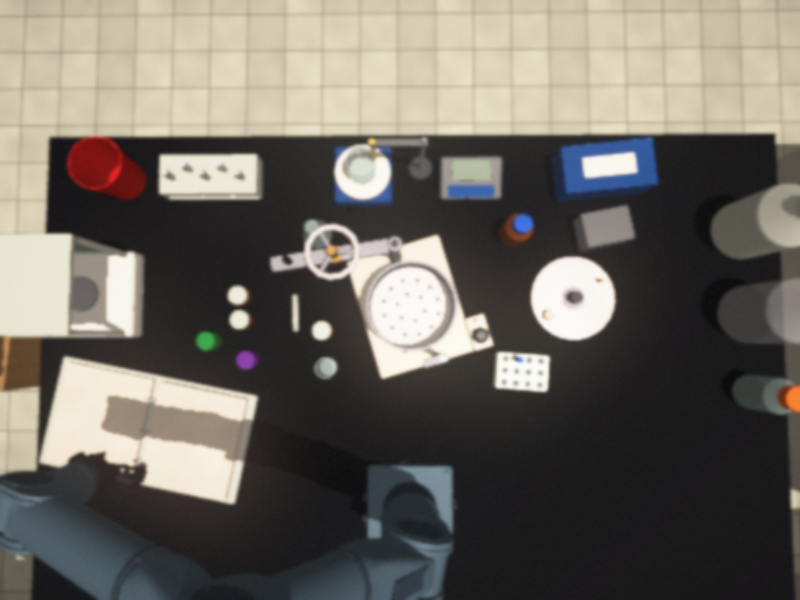

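Side view: three amber white-capped jars (pixel 409,428; 309,540; 352,547), with purple and green look-alikes; the lid lies boss up at (437,225). Top view: jar caps at (238,295), (240,319) and (321,330), chamber at (408,305), lid at (573,298), bridge arm pointing left, button at (480,335).

```bash
cat > h.py <<'E'
from rig import *
import cv2,numpy as np
from scipy.spatial.transform import Rotation as Ro
def proj(n,X):
    c=get_calibration(n);p=np.array(c['R'])@np.array(X)+np.array(c['t']);return np.array([c['fx']*p[0]/p[2]+c['cx'],c['fy']*p[1]/p[2]+c['cy']])
def plane(n,uv,z):
    c=get_calibration(n);R=np.array(c['R']);o=-R.T@np.array(c['t'])
    d=R.T@np.array([(uv[0]-c['cx'])/c['fx'],(uv[1]-c['cy'])/c['fy'],1]);return o+d*(z-o[2])/d[2]
def blobs(mask,amin=5,amax=1e5):
    n,l,s,c=cv2.connectedComponentsWithStats(mask.astype(np.uint8))
    return [(c[i],s[i]) for i in range(1,n) if amin<=s[i][4]<=amax]
def caps(n,im,z=.058):
    h=cv2.cvtColor(im,cv2.COLOR_RGB2HSV);m=(h[...,2]>150)&(h[...,1]<70)
    return [(c.round(1),s[4],plane(n,c,z).round(4)[:2]) for c,s in blobs(m,20,500)]
def st():
    s=observe();M=Ro.from_quat(s['tcp_rot']).as_matrix()
    return s,np.array(s['tool_pos']),np.degrees(np.arctan2(M[1,1],M[0,1]))  # angle of tool y
def mv(x,y,z=None):
    s,p,a=st();M=Ro.from_quat(s['tcp_rot']).as_matrix()
    d=np.array([x,y,p[2] if z is None else z])-p
    print('t',round(s['time_s'],1),'pos',p.round(4),'yang',round(a,1),'w',round(s['width'],3),'tool d/0.04:',(M.T@d/.04).round(3))
E
python3 - <<'E'
from h import *
t=cv2.imread('raw_top0.png')[:,:,::-1].copy();s=cv2.imread('raw_side0.png')[:,:,::-1].copy()
for n,im in(('top',t),('side',s)):
    for r in caps(n,im):
        if .2<r[2][0]<.9 and abs(r[2][1])<.6: print(n,*r)
f=1.5625
def P(n,u,v,z):return plane(n,(u/f,v/f),z).round(4)[:2]
for k,u,v,z in(('boss',574,297,.048),('pillar',395,243,.232),('button',480,335,.068),('knob?',278,263,.254),('hub',331,251,.268),('rimC',408,304,.15)):print(k,P('top',u,v,z))
c=t[125:235,160:330];cv2.imwrite('pics/c1.png',cv2.resize(c[:,:,::-1],None,fx=4.7,fy=4.7,interpolation=cv2.INTER_CUBIC))
c=s[130:260,90:330];cv2.imwrite('pics/c2.png',cv2.resize(c[:,:,::-1],None,fx=3.3,fy=3.3,interpolation=cv2.INTER_CUBIC))
E
```

```text
top [381.  152.7] 26 [ 0.6878 -0.4746]
top [151.6 188.6] 116 [0.5459 0.4384]
top [188.5 199.8] 80 [0.5011 0.2904]
top [152.7 204.3] 117 [0.4833 0.4329]
top [205.4 211.2] 119 [0.4557 0.2228]
top [209.6 234.3] 91 [0.3648 0.2058]
side [208. 110.] 197 [ 0.8969 -0.5577]
side [210.5 158.4] 40 [ 0.7538 -0.2031]
side [210.2 206.5] 46 [0.665  0.0396]
side [190.  226.1] 243 [0.6922 0.132 ]
side [162.1 242.5] 100 [0.742  0.2088]
side [261.6 268.6] 235 [0.4574 0.2265]
side [298.2 282.5] 254 [0.3614 0.2449]
side [236.1 300.7] 192 [0.4929 0.3304]
side [ 78.8 346.7] 322 [0.7813 0.5177]
side [196.3 340.3] 387 [0.5469 0.4424]
side [225. 345.] 400 [0.4848 0.4365]
boss [ 0.5397 -0.4208]
pillar [0.6479 0.0345]
button [ 0.443  -0.1779]
knob? [0.6003 0.2916]
hub [0.6245 0.1735]
rimC [0.5161 0.004 ]
```

View pics/c1.png

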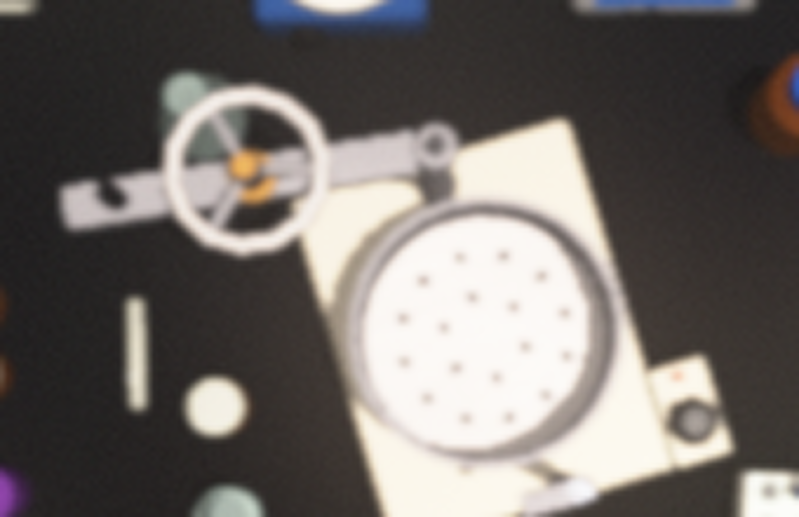

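View pics/c2.png

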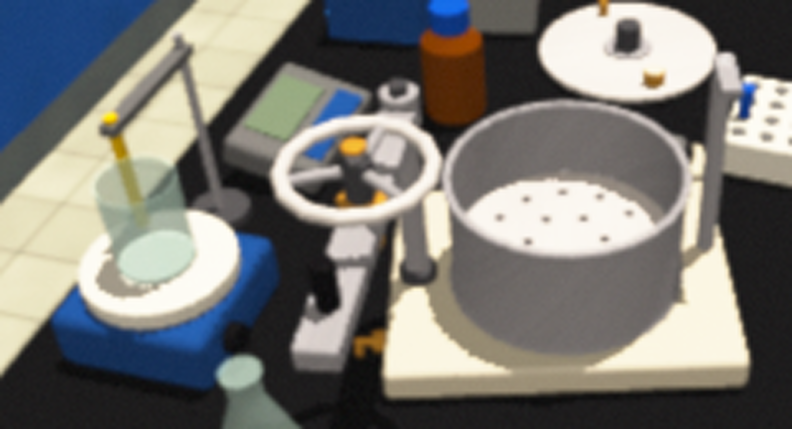

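Crops: in the top crop, pillar (436,145), rim circle centre (482,332), hub (245,165), button (692,421). In the side crop, rim centre is about (566,180), knob (323,285), and the lid boss is dark at (628,35).

```bash
python3 - <<'E'
from h import *
T=lambda u,v:(u/4.7+160,v/4.7+125)
S=lambda u,v:(u/3.3+90,v/3.3+130)
for k,uv,z in(('rim',(482,332),.15),('pillar',(436,145),.236),('hub/screwtop',(245,163),.29),('wheelrim',(246,170),.268),('button',(693,419),.068),('knobtop',(101,186),.272),('post',(585,490),.244)):print(k,plane('top',T(*uv),z).round(4))
for k,uv,z in(('rim',(566,180),.15),('wheelrim',(356,169),.268),('knobtop',(324,265),.272),('boss',(628,24),.048),('pillar',(398,88),.236)):print('side',k,plane('side',S(*uv),z).round(4))
t=cv2.imread('raw_top0.png')[:,:,::-1].copy()
h=cv2.cvtColor(t,cv2.COLOR_RGB2HSV)
m=((h[...,2]>150)&(h[...,1]<60));m[:, :330]=0;m[:,400:]=0;m[:150]=0;m[218:]=0
cs,_=cv2.findContours(m.astype(np.uint8),cv2.RETR_EXTERNAL,cv2.CHAIN_APPROX_NONE);c=max(cs,key=cv2.contourArea)
e=cv2.fitEllipse(c);print('lid',e,plane('top',e[0],.014))
g=h[...,2]<110;g[:, :355]=0;g[:,378:]=0;g[:178]=0;g[203:]=0
print([ (b[0],b[1][4],plane('top',b[0],.045)) for b in blobs(g)])
E
```

```text
rim [ 0.5121 -0.0012  0.15  ]
pillar [0.646  0.0347 0.236 ]
hub/screwtop [0.6242 0.1699 0.29  ]
wheelrim [0.6227 0.1718 0.268 ]
button [ 0.444  -0.1789  0.068 ]
knobtop [0.6106 0.2758 0.272 ]
post [ 0.3917 -0.0734  0.244 ]
side rim [0.5115 0.0091 0.15  ]
side wheelrim [0.6247 0.175  0.268 ]
side knobtop [0.6051 0.2774 0.272 ]
side boss [ 0.5408 -0.422   0.048 ]
side pillar [0.6503 0.0282 0.236 ]
lid ((366.3399353027344, 190.44094848632812), (52.66801452636719, 53.61994552612305), 129.27655029296875) [ 0.54073141 -0.42755134  0.014     ]
[(array([364.95, 189.9 ]), np.int32(20), array([ 0.5406808 , -0.41220112,  0.045     ]))]
```

Call:
{"fn": "send_rows", "kwargs": {"steps": [0,0,0,-0.84,0.2,0,0,0,-0.84,0.2,0,0,0,-0.84,0.2], "force": 40}}

```text
time_s: 0.4
tool_pos: [0.1694, 0.6271, 0.223]
tcp_rot: [-0.002, 1.0, -0.001, -0.0]
ft_force: [-0.1, -0.9, -0.0]
width: 0.511
grasp_force: 0.0
```

Call:
{"fn": "send_rows", "kwargs": {"steps": [-0.78,-0.39,0,0,-0.6,-0.78,-0.39,0,0,-0.6,-0.78,-0.39,0,0,-0.6,-0.78,-0.39,0,0,-0.6,-0.78,-0.39,0,0,-0.6,-0.78,-0.39,0,0,-0.6,-0.78,-0.39,0,0,-0.6,-0.78,-0.39,0,0,-0.6,-0.78,-0.39,0,0,-0.6,-0.78,-0.39,0,0,-0.6,-0.78,-0.39,0,0,-0.6,-0.78,-0.39,0,0,-0.6,0,0,0.8,0,-0.6,0,0,0.8,0,-0.6,0,0,0,0,-0.6]}}

```text
time_s: 1.9
tool_pos: [0.541, 0.4377, 0.1542]
tcp_rot: [0.0, 1.0, -0.003, -0.004]
ft_force: [-0.6, -0.4, -1.1]
width: 0.8
grasp_force: 0.0
```

```bash
python3 - <<'E'
from h import *
im=read_camera('side');mv(.5459,.4384,.036)
for r in caps('side',im):
    if .2<r[2][0]<.9 and abs(r[2][1])<.6: print(*r)
cv2.imwrite('raw_s1.png',im[:,:,::-1])
t=read_camera('top');cv2.imwrite('raw_t1.png',t[:,:,::-1])
for r in caps('top',t):
    if .2<r[2][0]<.9 and abs(r[2][1])<.6: print(*r)
E
```

```text
t 1.9 pos [0.5422 0.4392 0.1572] yang 90.0 w 0.799 tool d/0.04: [-0.104 -0.008  3.029]
[188.5 140.7] 72 [ 0.8797 -0.2969]
[199.8 204.6] 38 [0.6989 0.0393]
[197.6 214.3] 33 [0.6894 0.081 ]
[261.6 269.1] 250 [0.457  0.2279]
[298.5 281.7] 282 [0.3612 0.2423]
[236.2 300.7] 197 [0.4928 0.3304]
[ 79.  345.9] 389 [0.7818 0.5161]
[200.3 334.9] 73 [0.5431 0.429 ]
[380.2 152.6] 25 [ 0.6885 -0.4716]
[188.5 199.8] 80 [0.5011 0.2904]
[205.4 211.3] 118 [0.4555 0.2227]
[209.6 234.2] 90 [0.3651 0.2058]
```

Call:
{"fn": "send_rows", "kwargs": {"steps": [-0.1,0,0.5,0,-0.6,0,0,0.7,0,-0.6,0,0,0.7,0,-0.6,0,0,0.6,0,-0.6,0,0,0.5,0,-0.6,0,0,0,0,-0.6,0,0,0,0,0.2,0,0,0,0,0.5,0,0,0,0,0.6,0,0,0,0,0.6,0,0,0,0,0.6], "force": 40}}

```text
time_s: 3.1
tool_pos: [0.5495, 0.4416, 0.0425]
tcp_rot: [-0.0, 1.0, 0.001, 0.002]
ft_force: [-0.3, -0.5, 7.0]
width: 0.52
grasp_force: 40.7
```

Call:
{"fn": "send_rows", "kwargs": {"steps": [0,0,-0.5,0,0.6,0,0,-0.8,0,0.6,0,0,-0.8,0,0.6,0,0,-0.8,0,0.6,0,0,-0.8,0,0.6,0,0,-0.8,0,0.6,0,0,-0.8,0,0.6,0.55,-0.92,0,0,0.6,0.55,-0.92,0,0,0.6,0,-0.92,0,0,0.6,0,-0.92,0,0,0.6,0,-0.92,0,0,0.6,0,-0.92,0,0,0.6,0,-0.92,0,0,0.6,0,-0.92,0,0,0.6,0,-0.92,0,0,0.6,-0.55,-0.92,0,0,0.6,-0.55,-0.92,0,0,0.6,-0.55,-0.92,0,0,0.6,0,0,0,0,0.6]}}

```text
time_s: 5.1
tool_pos: [0.5723, -0.0085, 0.2529]
tcp_rot: [0.004, 1.0, -0.002, 0.002]
ft_force: [-0.3, -0.8, -1.2]
width: 0.513
grasp_force: 41.1
```

```bash
python3 - <<'E'
from h import *
im=read_camera('side');mv(.568,-.004,.11);print(observe()['grasp_force'])
cv2.imwrite('pics/s2.png',cv2.resize(im[120:300,120:370,::-1],None,fx=3.2,fy=3.2,interpolation=cv2.INTER_CUBIC))
for z in(.20,.26):print(proj('side',[.568,-.004,z]))
# base corners/edges of steriliser: cream mask in first top image
t=cv2.imread('raw_t1.png')[:,:,::-1].copy();h=cv2.cvtColor(t,cv2.COLOR_RGB2HSV)
def tl(u,v,z):return plane('top',(u/4.7+160,v/4.7+125),z).round(4)
for q in((568,118),(675,465)):print('R edge',tl(*q,.035))
for q in((305,235),(385,510)):print('L edge',tl(*q,.035))
E
```

```text
t 5.2 pos [ 0.571  -0.0048  0.2525] yang 89.7 w 0.52 tool d/0.04: [0.083 0.023 3.564]
41.08927845954895
[243.20017441 164.89760387]
[242.49050564 146.87486669]
R edge [ 0.7036 -0.0788  0.035 ]
R edge [ 0.4051 -0.1682  0.035 ]
L edge [0.6025 0.1481 0.035 ]
L edge [0.3668 0.0789 0.035 ]
```

View pics/s2.png

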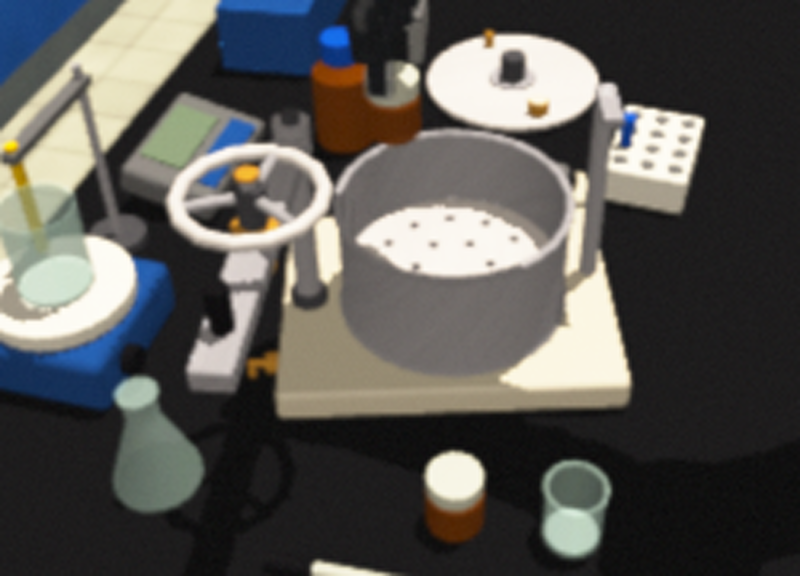

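Call:
{"fn": "send_rows", "kwargs": {"steps": [0,0,0.7,0,0.6,0,0,0.8,0,0.6,0,0,0.8,0,0.6,0,0,0.6,0,0.6,0,0,0.35,0,0.6,0,0,0.15,0,0.6,0,0,0,0,0.6]}}

```text
time_s: 5.85
tool_pos: [0.57, -0.0007, 0.1158]
tcp_rot: [-0.0, 1.0, 0.0, -0.0]
ft_force: [0.1, -0.2, -1.1]
width: 0.515
grasp_force: 41.1
```

Call:
{"fn": "send_rows", "kwargs": {"steps": [0,0,0.07,0,0.6,0,0,0,0,0.6]}}

```text
time_s: 6.05
tool_pos: [0.5706, -0.0011, 0.1137]
tcp_rot: [-0.0, 1.0, 0.0, 0.001]
ft_force: [0.3, -1.4, -0.4]
width: 0.517
grasp_force: 41.1
```

Call:
{"fn": "send_rows", "kwargs": {"steps": [0,0,0.06,0,0.4,0,0,0,0,-0.1,0,0,0,0,-0.35,0,0,0,0,-0.35,0,0,-0.4,0,-0.35,0,0,-0.8,0,-0.35,0,0,-0.8,0,-0.35,0,0,-0.8,0,-0.35,0,0,-0.8,0,-0.5]}}

```text
time_s: 6.95
tool_pos: [0.5697, -0.0012, 0.2557]
tcp_rot: [-0.0, 1.0, 0.0, -0.0]
ft_force: [0.6, 0.7, 0.3]
width: 0.749
grasp_force: 0.0
```

Call:
{"fn": "send_rows", "kwargs": {"steps": [0.54,0.91,0,0,-0.6,0.54,0.91,0,0,-0.6,0.54,0.91,0,0,-0.6,0.54,0.91,0,0,-0.6,0,0.91,0,0,-0.6,0,0.91,0,0,-0.6,0,0.91,0,0,-0.6,0,0.91,0,0,-0.6,0,0.91,0.5,0,-0.6,0,0.91,0.5,0,-0.6,0,0.91,0.5,0,-0.6,0,0.91,0.5,0,-0.6,0,0,0.3,0,-0.6,0,0,0,0,-0.6]}}

```text
time_s: 8.35
tool_pos: [0.4818, 0.435, 0.1599]
tcp_rot: [-0.001, 1.0, -0.002, -0.002]
ft_force: [-0.4, -0.5, -0.3]
width: 0.802
grasp_force: 0.0
```

```bash
python3 - <<'E'
from h import *
im=read_camera('side');t=read_camera('top');mv(.4833,.4329,.036)
for n,i in(('side',im),('top',t)):
  for r in caps(n,i)+caps(n,i,.128):
    if .2<r[2][0]<.7 and abs(r[2][1])<.5: print(n,*r)
cv2.imwrite('raw_t2.png',t[:,:,::-1])
cv2.imwrite('pics/s3.png',cv2.resize(np.vstack([im[150:384,120:370,::-1],]),None,fx=2.5,fy=2.5,interpolation=cv2.INTER_CUBIC))
E
```

```text
t 8.4 pos [0.4841 0.4341 0.1626] yang 89.9 w 0.803 tool d/0.04: [ 0.022 -0.027  3.164]
side [237.1 140.1] 117 [ 0.6967 -0.3461]
side [261.6 269.3] 260 [0.4568 0.2286]
side [298.6 281.5] 292 [0.361  0.2416]
side [241.7 302. ] 140 [0.4793 0.3302]
side [227.2 337.6] 58 [0.4851 0.4202]
side [225.2 354.1] 71 [0.4782 0.4545]
side [237.1 140.1] 117 [ 0.6605 -0.2379]
side [181.6 232.2] 47 [0.6688 0.2188]
side [261.6 269.3] 260 [0.4442 0.2806]
side [298.6 281.5] 292 [0.3577 0.2923]
side [241.7 302. ] 140 [0.4644 0.3722]
side [227.2 337.6] 58 [0.4697 0.4534]
side [225.2 354.1] 71 [0.4635 0.4843]
top [380.4 152.4] 27 [ 0.6889 -0.4721]
top [188.5 199.8] 80 [0.5011 0.2904]
top [205.4 211.3] 118 [0.4555 0.2227]
top [209.5 234.2] 91 [0.3653 0.2059]
top [380.4 152.4] 27 [ 0.6763 -0.4469]
top [188.5 199.8] 80 [0.4979 0.2774]
top [205.4 211.3] 118 [0.4546 0.2131]
top [209.5 234.2] 91 [0.3689 0.1971]
```

View pics/s3.png

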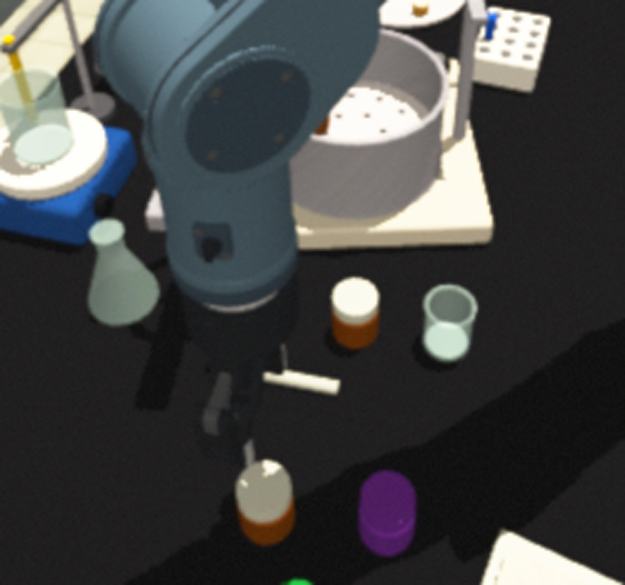

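Jar B is unmoved under the gripper (265,490), and the first jar's amber side shows inside the chamber (320,120).

Call:
{"fn": "send_rows", "kwargs": {"steps": [0,0,0.6,0,-0.6,0,0,0.7,0,-0.6,0,0,0.7,0,-0.6,0,0,0.6,0,-0.6,0,0,0.5,0,-0.6,0,0,0,0,-0.6,0,0,0,0,0.2,0,0,0,0,0.5,0,0,0,0,0.6,0,0,0,0,0.6]}}

```text
time_s: 9.45
tool_pos: [0.4851, 0.4358, 0.0408]
tcp_rot: [0.0, 1.0, 0.001, 0.001]
ft_force: [-0.3, -2.2, 6.6]
width: 0.522
grasp_force: 40.7
```

Call:
{"fn": "send_rows", "kwargs": {"steps": [0,0,-0.5,0,0.6,0,0,-0.8,0,0.6,0,0,-0.8,0,0.6,0,0,-0.8,0,0.6,0,0,-0.8,0,0.6,0,0,-0.8,0,0.6,0,0,-0.8,0,0.6,0,-0.915,0,0,0.6,0,-0.915,0,0,0.6,0,-0.915,0,0,0.6,0,-0.915,0,0,0.6,0,-0.915,0,0,0.6,0,-0.915,0,0,0.6,0,-0.915,0,0,0.6,0,-0.915,0,0,0.6,0,-0.915,0,0,0.6,-0.24,-0.915,0,0,0.6,-0.24,-0.915,0,0,0.6,-0.24,-0.915,0,0,0.6,0,0,0,0,0.6]}}

```text
time_s: 11.45
tool_pos: [0.5133, -0.0099, 0.2516]
tcp_rot: [0.004, 1.0, -0.001, 0.001]
ft_force: [-0.1, -1.1, -0.4]
width: 0.521
grasp_force: 41.2
```

```bash
python3 - <<'E'
from h import *
im=read_camera('side');mv(.514,-.006,.112);print(observe()['grasp_force'])
cv2.imwrite('pics/s4.png',cv2.resize(im[120:290,170:330,::-1],None,fx=3.5,fy=3.5,interpolation=cv2.INTER_CUBIC))
E
```

```text
t 11.5 pos [ 0.5128 -0.0065  0.2513] yang 89.7 w 0.518 tool d/0.04: [-0.023  0.015  3.484]
41.181551814079285
```

View pics/s4.png

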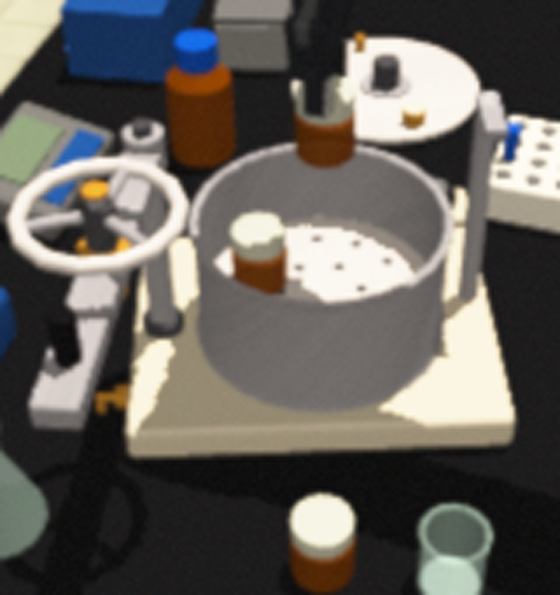

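Jar 1 stands upright in the chamber (258,240); jar 2 is held over the middle (325,130); the third jar is still at (322,540).

Call:
{"fn": "send_rows", "kwargs": {"steps": [0,0,0.7,0,0.6,0,0,0.8,0,0.6,0,0,0.8,0,0.6,0,0,0.6,0,0.6,0,0,0.35,0,0.6,0,0,0.15,0,0.6,0,0,0,0,0.6,0,0,0.1,0,0.6,0,0,0,0,0.6]}}

```text
time_s: 12.4
tool_pos: [0.5128, -0.0033, 0.1109]
tcp_rot: [-0.0, 1.0, 0.0, 0.001]
ft_force: [0.1, -0.7, -1.6]
width: 0.519
grasp_force: 41.2
```

Call:
{"fn": "send_rows", "kwargs": {"steps": [0,0,0.03,0,0.4,0,0,0,0,-0.1,0,0,0,0,-0.35,0,0,0,0,-0.35,0,0,-0.4,0,-0.35,0,0,-0.8,0,-0.35,0,0,-0.8,0,-0.35,0,0,-0.8,0,-0.35,0,0,-0.8,0,-0.45,0.2,0.815,0,0,-0.45,0.2,0.815,0,0,-0.45,0.2,0.815,0,0,-0.45,0.2,0.815,0,0,-0.45,0.2,0.815,0,0,-0.45,0.2,0.815,0.5,0,-0.45,0.2,0.815,0.7,0,-0.45,0,0,0.9,0,-0.45,0,0,0,0,-0.45]}}

```text
time_s: 14.2
tool_pos: [0.4529, 0.2238, 0.1655]
tcp_rot: [-0.001, 1.0, -0.002, -0.004]
ft_force: [-0.6, -0.2, 0.3]
width: 0.729
grasp_force: 0.0
```

```bash
python3 - <<'E'
from h import *
im=read_camera('side');t=read_camera('top');mv(.4557,.2228,.037)
for n,i in(('side',im),('top',t)):
  for r in caps(n,i):
    if .2<r[2][0]<.7 and abs(r[2][1])<.5: print(n,*r)
E
```

```text
t 14.3 pos [0.4564 0.2237 0.1695] yang 90.0 w 0.724 tool d/0.04: [ 0.016 -0.018  3.313]
side [190.1 226.1] 261 [0.6919 0.1318]
side [263.6 269.8] 190 [0.4516 0.2289]
side [298.5 281.6] 285 [0.3612 0.2421]
side [235.3 301.4] 109 [0.4942 0.3326]
top [211.9 233.3] 36 [0.3685 0.1964]
```

Call:
{"fn": "send_rows", "kwargs": {"steps": [0,0,0.6,0,-0.45,0,0,0.75,0,-0.45,0,0,0.75,0,-0.45,0,0,0.6,0,-0.45,0,0,0.55,0,-0.45,0,0,0,0,-0.45,0,0,0,0,0.2,0,0,0,0,0.5,0,0,0,0,0.6,0,0,0,0,0.6]}}

```text
time_s: 15.3
tool_pos: [0.4581, 0.2246, 0.0413]
tcp_rot: [0.0, 1.0, 0.001, 0.002]
ft_force: [-0.8, -2.3, 8.0]
width: 0.518
grasp_force: 41.0
```

Call:
{"fn": "send_rows", "kwargs": {"steps": [0,0,-0.5,0,0.6,0,0,-0.8,0,0.6,0,0,-0.8,0,0.6,0,0,-0.8,0,0.6,0,0,-0.8,0,0.6,0,0,-0.8,0,0.6,0,0,-0.8,0,0.6,0,-0.82,0,0,0.6,0,-0.82,0,0,0.6,0,-0.82,0,0,0.6,0,-0.82,0,0,0.6,0,-0.82,0,0,0.6,0,-0.82,0,0,0.6,0,-0.82,0,0,0.6,0,0,0,0,0.6,0,0,0,0,0.6]}}

```text
time_s: 16.9
tool_pos: [0.4565, -0.0054, 0.2522]
tcp_rot: [0.001, 1.0, 0.0, 0.001]
ft_force: [0.5, 1.5, -2.0]
width: 0.517
grasp_force: 41.2
```

```bash
python3 - <<'E'
from h import *
im=read_camera('side');mv(.457,-.006,.111);print(observe()['grasp_force'])
cv2.imwrite('pics/s5.png',cv2.resize(im[120:290,170:330,::-1],None,fx=3.5,fy=3.5,interpolation=cv2.INTER_CUBIC))
E
```

```text
t 16.9 pos [ 0.4565 -0.0044  0.252 ] yang 90.0 w 0.519 tool d/0.04: [-0.006 -0.044  3.525]
41.20331883430481
```

View pics/s5.png

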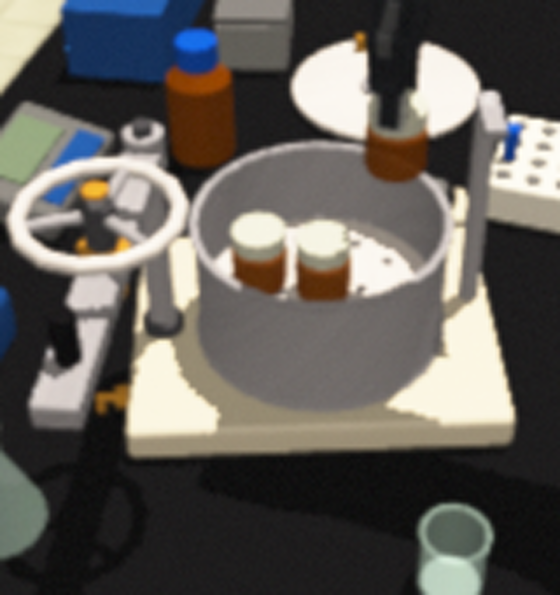

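Two jars stand in the chamber (258,250; 322,258); the third hangs over the right part (397,140).

Call:
{"fn": "send_rows", "kwargs": {"steps": [0,-0.03,0.7,0,0.6,0,0,0.8,0,0.6,0,0,0.8,0,0.6,0,0,0.6,0,0.6,0,0,0.35,0,0.6,0,0,0.15,0,0.6,0,0,0.1,0,0.6,0,0,0,0,0.6,0,0,0.03,0,0.4,0,0,0,0,-0.1,0,0,0,0,-0.35,0,0,0,0,-0.35,0,0,-0.4,0,-0.35,0,0,-0.8,0,-0.35,0,0,-0.8,0,-0.35,0,0,-0.8,0,-0.35,0,0,-0.8,0,-0.35,0,0,-0.4,0,-0.35]}}

```text
time_s: 18.75
tool_pos: [0.4575, -0.0063, 0.2728]
tcp_rot: [0.0, 1.0, 0.0, 0.002]
ft_force: [0.4, -0.3, -0.2]
width: 0.676
grasp_force: 0.0
```

Call:
{"fn": "send_rows", "kwargs": {"steps": [-0.52,-0.5,0,0,-0.35,-0.52,-0.875,0,0,-0.35,-0.52,-0.875,0,0,-0.35,-0.52,-0.875,0,0,-0.35,0,-0.875,0,0,-0.35,0,-0.875,0,0,-0.35,0,-0.875,0,0,-0.35,0,-0.875,0,0,-0.35,0,-0.875,0.5,0,-0.35,0,-0.875,0.6,0,-0.35,0,-0.875,0.6,0,-0.35,0,-0.875,0.6,0,-0.35,0,-0.375,0,0,-0.35,0,0,0,0,-0.35]}}

```text
time_s: 20.15
tool_pos: [0.5382, -0.4288, 0.1776]
tcp_rot: [0.002, 1.0, -0.001, -0.001]
ft_force: [0.6, 0.6, 0.4]
width: 0.677
grasp_force: 0.0
```

```bash
python3 - <<'E'
from h import *
im=read_camera('side');t=read_camera('top');mv(.5405,-.424,.037)
for r in caps('top',t,.128)+caps('side',im,.128):
    if .4<r[2][0]<.62 and abs(r[2][1])<.1: print(*r)
a=cv2.resize(t[140:250,215:305,::-1],None,fx=4.4,fy=4.4,interpolation=cv2.INTER_CUBIC)
b=cv2.resize(im[110:220,210:300,::-1],None,fx=4.4,fy=4.4,interpolation=cv2.INTER_CUBIC)
cv2.imwrite('pics/s6.png',np.hstack([a,b]));cv2.imwrite('raw_t6.png',t[:,:,::-1]);cv2.imwrite('raw_s6.png',im[:,:,::-1])
E
```

```text
t 20.2 pos [ 0.5407 -0.4253  0.179 ] yang 90.1 w 0.677 tool d/0.04: [0.01  0.031 3.551]
[300.8 179.9] 51 [ 0.4092 -0.0671]
```

View pics/s6.png

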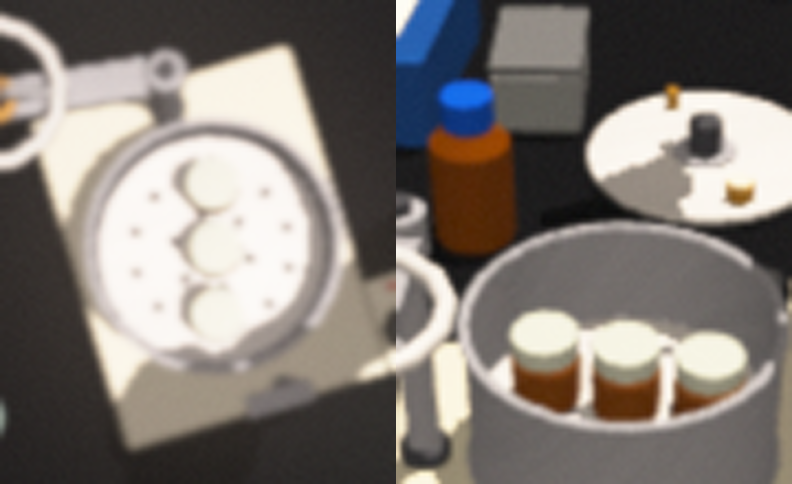

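The three caps stand in a row in the chamber, left panel (207,182), (215,245), (212,312), upright in the right panel. The lid's boss is at (705,132), undisturbed.

Call:
{"fn": "send_rows", "kwargs": {"steps": [0,0.05,0.6,0,-0.35,0,0,0.8,0,-0.35,0,0,0.8,0,-0.35,0,0,0.6,0,-0.35,0,0,0.5,0,-0.35,0,0,0.2,0,-0.35,0,0,0,0,-0.35]}}

```text
time_s: 20.95
tool_pos: [0.5405, -0.4223, 0.0381]
tcp_rot: [-0.001, 1.0, 0.001, 0.0]
ft_force: [-0.6, -0.1, -0.0]
width: 0.674
grasp_force: 0.0
```

Call:
{"fn": "send_rows", "kwargs": {"steps": [0,0,0,0,0,0,0,0,0,0.3,0,0,0,0,0.6,0,0,0,0,0.8,0,0,0,0,0.8,0,0,0,0,0.8], "force": 80}}

```text
time_s: 21.55
tool_pos: [0.5415, -0.4248, 0.0408]
tcp_rot: [-0.0, 1.0, -0.001, 0.002]
ft_force: [-1.2, 1.3, 9.1]
width: 0.104
grasp_force: 4.8
```

```bash
python3 - <<'E'
from h import *
im=read_camera('side');t=read_camera('top');mv(.5405,-.424,.037);print(observe()['ft_force'],observe()['grasp_force'])
a=cv2.resize(t[140:240,315:415,::-1],None,fx=3.9,fy=3.9,interpolation=cv2.INTER_CUBIC)
b=cv2.resize(im[100:200,230:330,::-1],None,fx=3.9,fy=3.9,interpolation=cv2.INTER_CUBIC)
cv2.imwrite('pics/s7.png',np.hstack([a,b]))
E
```

```text
t 21.6 pos [ 0.5415 -0.4248  0.0408] yang 90.0 w 0.101 tool d/0.04: [0.025 0.019 0.094]
[-0.06494695  1.7017179  10.55906923] 4.809110228670761
```

View pics/s7.png

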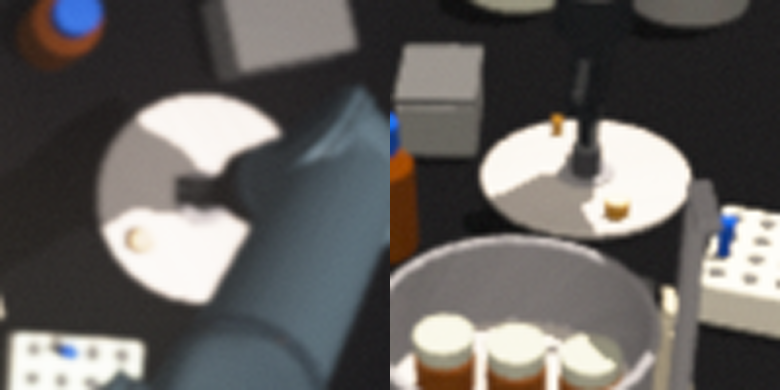

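```bash
python3 - <<'E'
from h import *
s,p,a=st();print(p,s['joints'])
for k,X in(('tip',p-[0,0,.017]),('bosstop',[.5405,-.424,.048]),('tcp+5cm',p+[0,0,.05]),('bossbase',[.5405,-.424,.014])):
    q=proj('side',X);r=proj('top',X);print(k,'side panel',((q-[230,100])*3.9+[390,0]).round(),'top',((r-[315,140])*3.9).round())
im=read_camera('side')
cv2.imwrite('pics/s8.png',cv2.resize(im[110:165,250:310,::-1],None,fx=10,fy=10,interpolation=cv2.INTER_CUBIC))
E
```

```text
[ 0.54147724 -0.42475883  0.04075461] [ 0.42937596  0.82909883  0.26473631  1.54378778 -0.27333905  0.80150802
  2.37356919]
tip side panel [585. 164.] top [201. 195.]
bosstop side panel [587. 144.] top [207. 195.]
tcp+5cm side panel [588. 107.] top [222. 190.]
bossbase side panel [586. 173.] top [197. 197.]
```

View pics/s8.png

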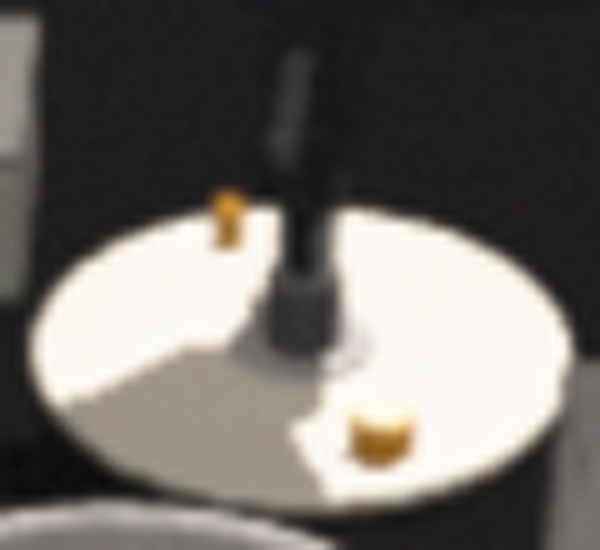

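The shut fingertips stand on top of the boss at (300,275), so the grip was too high. I'll raise the arm, reopen and go lower in small steps, watching the force.

Call:
{"fn": "send_rows", "kwargs": {"steps": [0,0,-0.7,0,0.8,0,0,-0.7,0,0.3,0,0,0,0,-0.35,0,0,0,0,-0.35,0,0,0,0,-0.35]}}

```text
time_s: 22.2
tool_pos: [0.5393, -0.4238, 0.0935]
tcp_rot: [-0.0, 1.0, 0.0, -0.0]
ft_force: [-0.3, 0.5, -0.3]
width: 0.675
grasp_force: 0.0
```

```bash
python3 - <<'E'
from h import *
im=read_camera('side');s,p,a=st();print(p,s['width'],s['ft_force'])
c=im[90:165,240:330,::-1]
cv2.imwrite('pics/s9.png',cv2.resize(c,None,fx=7,fy=7,interpolation=cv2.INTER_CUBIC))
for k,dz in(('tcp',0),('tip',-.017)):
  for dy in(-.03,.03):print(k,dy,((proj('side',p+[0,dy,dz])-[240,90])*7).round())
E
```

```text
[ 0.53909666 -0.42364506  0.09315814] 0.6750928633744673 [-0.63773415 -0.33929763 -0.13596764]
tcp -0.03 [299. 234.]
tcp 0.03 [278. 286.]
tip -0.03 [298. 260.]
tip 0.03 [277. 313.]
```

View pics/s9.png

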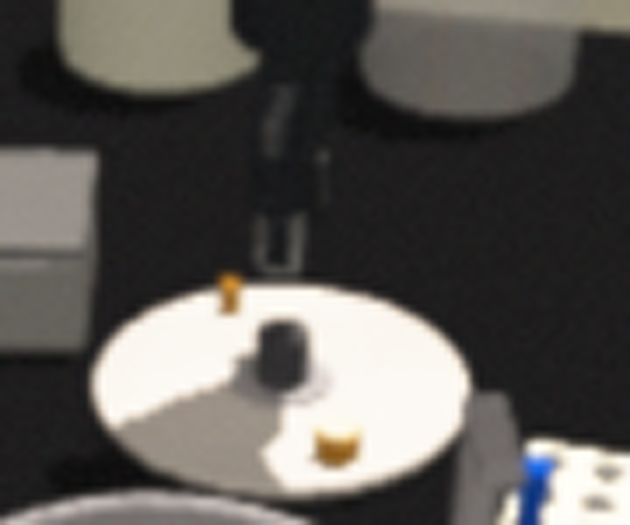

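The near fingertip shows at (280,272), about 8 mm above the TCP's projection, so the pads really sit farther back. I'll go down to TCP z ≈ 0.02.

Call:
{"fn": "send_rows", "kwargs": {"steps": [0,0,0.6,0,-0.35,0,0,0.6,0,-0.35,0,0,0.3,0,-0.35,0,0,0.2,0,-0.35,0,0,0.12,0,-0.35,0,0,0,0,-0.35]}}

```text
time_s: 22.85
tool_pos: [0.5396, -0.4243, 0.021]
tcp_rot: [-0.0, 1.0, 0.0, -0.0]
ft_force: [0.1, -0.6, -0.5]
width: 0.674
grasp_force: 0.0
```

Call:
{"fn": "send_rows", "kwargs": {"steps": [0,0,0,0,0,0,0,0,0,0.2,0,0,0,0,0.4,0,0,0,0,0.6,0,0,0,0,0.6,0,0,0,0,0.6], "force": 80}}

```text
time_s: 23.45
tool_pos: [0.5403, -0.4259, 0.023]
tcp_rot: [0.0, 1.0, -0.001, 0.001]
ft_force: [-0.2, -0.8, 5.9]
width: 0.341
grasp_force: 78.6
```

Call:
{"fn": "send_rows", "kwargs": {"steps": [0,0,-0.2,0,0.6,0,0,-0.5,0,0.6,0,0,-0.8,0,0.6,0,0,-0.8,0,0.6,0,0,-0.8,0,0.6,0,0,-0.8,0,0.6,0,0,-0.8,0,0.6,0,0,-0.8,0,0.6,0,0,-0.6,0,0.6,0,0,-0.4,0,0.6,0,0,0,0,0.6]}}

```text
time_s: 24.55
tool_pos: [0.5402, -0.4245, 0.2835]
tcp_rot: [-0.0, 1.0, -0.001, 0.001]
ft_force: [-0.2, -0.1, -4.0]
width: 0.343
grasp_force: 79.7
```

Call:
{"fn": "send_rows", "kwargs": {"steps": [0,0.3,0,0,0.6,0,0.5,0,0,0.6,0,0.7,0,0,0.6,0,0.8,0,0,0.6,0,0.8,0,0,0.6,0,0.8,0,0,0.6,0.1,0.8,0,0,0.6,0.1,0.8,0,0,0.6,0.1,0.8,0,0,0.6,0.1,0.8,0,0,0.6,0.1,0.8,0,0,0.6,0.1,0.8,0,0,0.6,0.08,0.7,0,0,0.6,0,0.5,0,0,0.6,0,0.3,0,0,0.6,0,0.1,0,0,0.6,0,0,0,0,0.6]}}

```text
time_s: 26.25
tool_pos: [0.5119, -0.0123, 0.2806]
tcp_rot: [-0.0, 1.0, -0.0, -0.001]
ft_force: [-0.7, 0.2, -4.9]
width: 0.342
grasp_force: 79.7
```

```bash
python3 - <<'E'
from h import *
im=read_camera('side');t=read_camera('top');mv(.513,-.005,.17);s=observe();print(s['ft_force'],s['grasp_force'],s['width'])
a=cv2.resize(t[120:260,190:320,::-1],None,fx=3,fy=3,interpolation=cv2.INTER_CUBIC)
b=cv2.resize(im[100:240,190:320,::-1],None,fx=3,fy=3,interpolation=cv2.INTER_CUBIC)
cv2.imwrite('pics/s10.png',np.hstack([a,b]))
E
```

```text
t 26.4 pos [ 0.5122 -0.0136  0.2809] yang 89.9 w 0.344 tool d/0.04: [-0.022  0.218  2.773]
[ 0.98801989 -0.55591094 -5.26718775] 79.73547577857971 0.34436995333044057
```

View pics/s10.png

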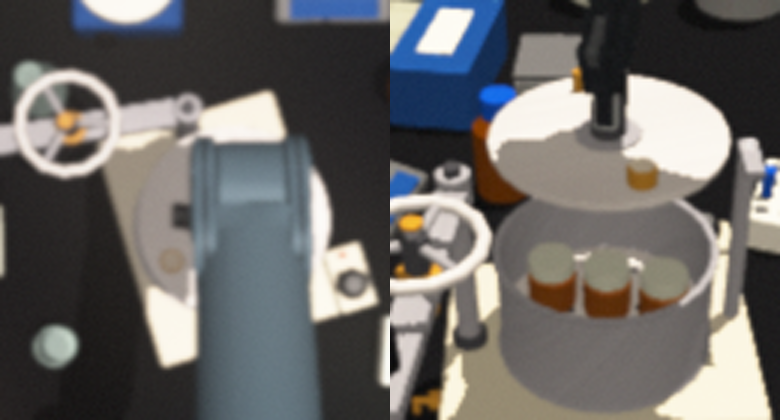

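The lid hangs level over the chamber, right panel (610,135), with the jars upright beneath.

Call:
{"fn": "send_rows", "kwargs": {"steps": [0,0.2,0,0,0.6,0,0,0.4,0,0.6,0,0,0.6,0,0.6,0,0,0.6,0,0.6,0,0,0.5,0,0.6,0,0,0.3,0,0.6,0,0,0.15,0,0.6,0,0,0,0,0.6,0,0,0,0,0.6]}}

```text
time_s: 27.25
tool_pos: [0.5131, -0.0043, 0.18]
tcp_rot: [0.0, 1.0, 0.0, 0.001]
ft_force: [0.5, 0.3, -4.7]
width: 0.34
grasp_force: 79.8
```

```bash
python3 - <<'E'
from h import *
P=[]
for i in range(1):
    mv(.513,-.005,.166);print(observe()['ft_force'])
E
```

```text
t 27.2 pos [ 0.5131 -0.0043  0.18  ] yang 90.0 w 0.34 tool d/0.04: [ 0.003 -0.018  0.35 ]
[ 0.48366578  0.34053377 -4.69885045]
```

Call:
{"fn": "send_rows", "kwargs": {"steps": [0,0,0.1,0,0.6,0,0,0.1,0,0.6,0,0,0.05,0,0.6,0,0,0,0,0.6]}}

```text
time_s: 27.65
tool_pos: [0.5121, -0.0042, 0.1689]
tcp_rot: [-0.0, 1.0, -0.0, -0.0]
ft_force: [0.1, -1.0, -4.2]
width: 0.34
grasp_force: 79.8
```

Call:
{"fn": "send_rows", "kwargs": {"steps": [0,0,0.05,0,0.6,0,0,0.03,0,0.6,0,0,0,0,0.6]}}

```text
time_s: 27.95
tool_pos: [0.5126, -0.0041, 0.1669]
tcp_rot: [-0.0, 1.0, 0.0, 0.0]
ft_force: [-2.6, 0.5, 5.3]
width: 0.345
grasp_force: 81.0
```

Seated height reached with contact force. Release.

Call:
{"fn": "send_rows", "kwargs": {"steps": [0,0,-0.03,0,0.4,0,0,0,0,0,0,0,0,0,-0.3,0,0,0,0,-0.3,0,0,0,0,-0.3,0,0,-0.3,0,-0.3,0,0,-0.7,0,-0.3,0,0,-0.8,0,-0.3,0,0,-0.8,0,0.3,0,0,-0.8,0,1,0,0,-0.5,0,1,0,0,0,0,1]}}

```text
time_s: 29.15
tool_pos: [0.5142, -0.0043, 0.3272]
tcp_rot: [0.0, 1.0, 0.0, 0.003]
ft_force: [0.4, -0.2, -1.3]
width: 0.003
grasp_force: 0.0
```

```bash
python3 - <<'E'
from h import *
im=read_camera('side');t=read_camera('top');cv2.imwrite('raw_s7.png',im[:,:,::-1]);cv2.imwrite('raw_t7.png',t[:,:,::-1])
s,p,a=st();print(p,np.round(s['joints'],2),s['width'])
h=cv2.cvtColor(im,cv2.COLOR_RGB2HSV)
m=((h[...,2]>120)&(h[...,1]<60)&(h[...,2]<=255)).astype(np.uint8);m[:, :215]=0;m[:,320:]=0;m[:140]=0;m[230:]=0
cs,_=cv2.findContours(m,cv2.RETR_EXTERNAL,cv2.CHAIN_APPROX_NONE)
for c in sorted(cs,key=cv2.contourArea)[-3:]:
    if len(c)>20:
        e=cv2.fitEllipse(c);print(cv2.boundingRect(c),np.round(e[0],1),np.round(e[1],1),plane('side',e[0],.158).round(4),'exp',proj('side',[.513,-.004,.158]))
# waypoints for bridge push
piv=np.array([.6475,.033])
for th in np.arange(99.7,203,8):
    k=np.radians(th);print(th,(piv+.243*np.array([np.cos(k),np.sin(k)])+.036*np.array([np.sin(k),-np.cos(k)])).round(3))
E
```

```text
[ 0.51231888 -0.00427005  0.32359477] [-0.26  0.2   0.21  1.79 -0.05  1.16  1.54] -0.0005366776503857412
(215, 217, 8, 12) [217.6 222.4] [ 5.7 11.1] [0.5794 0.1907 0.158 ] exp [262.09855337 179.50960706]
(306, 146, 14, 38) [313.3 165.4] [12.8 39.6] [ 0.3801 -0.1077  0.158 ] exp [262.09855337 179.50960706]
(215, 158, 100, 72) [262.4 197.3] [78.7 94.2] [0.4936 0.0713 0.158 ] exp [262.09855337 179.50960706]
99.7 [0.642 0.279]
107.7 [0.608 0.275]
115.7 [0.575 0.268]
123.7 [0.543 0.255]
131.7 [0.513 0.238]
139.7 [0.485 0.218]
147.7 [0.461 0.193]
155.7 [0.441 0.166]
163.7 [0.424 0.136]
171.7 [0.412 0.104]
179.7 [0.405 0.07 ]
187.7 [0.402 0.036]
195.7 [0.404 0.002]
```

Call:
{"fn": "send_rows", "kwargs": {"steps": [-0.38,0.8,0,0,1,-0.38,0.8,0,0,1,-0.38,0.8,0,0,1,-0.38,0.8,0,0,1,-0.38,0.8,0,0,1,-0.38,0.8,0,0,1,-0.38,0.8,0,0,1,-0.38,0.8,0,0,1,-0.38,0.8,0,0,1,0,0,0,0,1,0,0,0.6,0,1,0,0,0.6,0,1,0,0,0.6,0,1,0,0,0.45,0,1,0,0,0,0,1]}}

```text
time_s: 30.75
tool_pos: [0.6466, 0.2822, 0.2287]
tcp_rot: [0.0, 1.0, -0.002, -0.004]
ft_force: [-0.0, 0.3, -0.1]
width: -0.004
grasp_force: 0.0
```

Call:
{"fn": "send_rows", "kwargs": {"steps": [0.5,-0.11,0,0,1,0.5,-0.11,0,0,1,0.41,-0.09,0,0,1,0.41,-0.09,0,0,1,0.4,-0.16,0,0,1,0.4,-0.16,0,0,1,0.375,-0.21,0,0,1,0.375,-0.21,0,0,1,0.35,-0.25,0,0,1,0.35,-0.25,0,0,1]}}

```text
time_s: 31.75
tool_pos: [0.488, 0.2167, 0.2344]
tcp_rot: [0.0, 1.0, -0.0, 0.002]
ft_force: [8.1, -5.8, -2.0]
width: -0.006
grasp_force: 4.3
```

```bash
python3 - <<'E'
from h import *
t=read_camera('top');s,p,a=st();print(p,s['ft_force'])
def orange(n,im,z):
    h=cv2.cvtColor(im,cv2.COLOR_RGB2HSV);m=(h[...,0]>8)&(h[...,0]<28)&(h[...,1]>120)&(h[...,2]>110)
    for c,st_ in blobs(m,3):
        q=plane(n,c,z)
        if .35<q[0]<.8 and abs(q[1])<.35:print(n,c.round(1),st_[4],q.round(3))
orange('top',t,.29);orange('side',read_camera('side'),.29)
E
```

```text
[0.4857238  0.21451253 0.23415261] [-2.13388434 -3.33267814 -0.24866245]
top [330.9 150.6] 36 [ 0.654 -0.225  0.29 ]
top [233.1 160.2] 23 [0.622 0.1   0.29 ]
top [223.3 182.9] 29 [0.546 0.132 0.29 ]
top [228.1 186.1] 10 [0.536 0.116 0.29 ]
side [223.3 143.5] 62 [0.607 0.037 0.29 ]
side [125.8 174.8] 30 [0.783 0.218 0.29 ]
side [231.2 183.9] 11 [0.536 0.192 0.29 ]
side [271.3 196.7] 36 [0.44  0.212 0.29 ]
side [234. 198.] 7 [0.516 0.236 0.29 ]
side [201.9 232.8] 47 [0.545 0.346 0.29 ]
```

Call:
{"fn": "send_rows", "kwargs": {"steps": [0.3,-0.31,0,0,1,0.3,-0.31,0,0,1,0.25,-0.34,0,0,1,0.25,-0.34,0,0,1,0.21,-0.375,0,0,1,0.21,-0.375,0,0,1,0.15,-0.4,0,0,1,0.15,-0.4,0,0,1,0.09,-0.42,0,0,1,0.09,-0.42,0,0,1,0.04,-0.42,0,0,1,0.04,-0.42,0,0,1,0,0,0,0,1]}}

```text
time_s: 33.15
tool_pos: [0.4021, 0.0342, 0.233]
tcp_rot: [0.002, 1.0, -0.0, -0.001]
ft_force: [0.2, 0.4, 0.8]
width: -0.004
grasp_force: 0.0
```

```bash
cat >> h.py <<'E'
def orange(n,im,z):
    h=cv2.cvtColor(im,cv2.COLOR_RGB2HSV);m=(h[...,0]>8)&(h[...,0]<28)&(h[...,1]>120)&(h[...,2]>110)
    for c,st_ in blobs(m,3):
        q=plane(n,c,z)
        if .4<q[0]<.75 and -.15<q[1]<.25:print(n,c.round(1),st_[4],q.round(3))
E
python3 - <<'E'
from h import *
t=read_camera('top');s,p,a=st();print(p,s['ft_force'])
orange('top',t,.29);orange('side',read_camera('side'),.29)
E
```

```text
[0.4022466  0.03561462 0.23295798] [-0.46150935 -0.31033389 -0.22299795]
top [233.2 160.1] 23 [0.623 0.1   0.29 ]
top [257.5 194.4] 38 [0.508 0.019 0.29 ]
side [226.8 143.1] 105 [0.599 0.033 0.29 ]
side [261.  145.3] 31 [0.51  0.022 0.29 ]
side [226. 157.] 3 [0.581 0.094 0.29 ]
side [252. 158.] 11 [0.517 0.083 0.29 ]
side [256.5 159.5] 4 [0.505 0.087 0.29 ]
side [261.  174.1] 28 [0.48  0.141 0.29 ]
side [271.5 196.6] 40 [0.44  0.212 0.29 ]
```

Call:
{"fn": "send_rows", "kwargs": {"steps": [0,-0.3,0,0,1,-0.03,-0.3,0,0,1,-0.05,-0.25,0,0,1,-0.05,-0.15,0,0,1,0,0,0,0,1]}}

```text
time_s: 33.75
tool_pos: [0.4084, -0.0037, 0.2331]
tcp_rot: [0.0, 1.0, -0.0, -0.0]
ft_force: [-0.4, -0.3, -0.2]
width: -0.0
grasp_force: 0.0
```

Call:
{"fn": "send_rows", "kwargs": {"steps": [-0.03,-0.1,0,0,1,0,0,0,0,1,0,0,0,0,1]}}

```text
time_s: 34.05
tool_pos: [0.4096, -0.0071, 0.2332]
tcp_rot: [-0.0, 1.0, -0.0, 0.0]
ft_force: [0.3, 1.4, -0.1]
width: 0.003
grasp_force: 0.0
```

```bash
python3 - <<'E'
from h import *
t=read_camera('top');s,p,a=st();print(p,s['ft_force'])
orange('top',t,.29)
E
```

```text
[ 0.40967351 -0.00702699  0.23321535] [-0.28022134  0.58636708 -0.53124398]
top [233.2 160.1] 23 [0.623 0.1   0.29 ]
top [263.4 193.4] 31 [ 0.512 -0.     0.29 ]
```

Call:
{"fn": "send_rows", "kwargs": {"steps": [-0.03,-0.1,0,0,1,0,0,0,0,1,-0.03,-0.1,0,0,1,0,0,0,0,1]}}

```text
time_s: 34.5
tool_pos: [0.4103, -0.0102, 0.2331]
tcp_rot: [-0.002, 1.0, 0.003, -0.002]
ft_force: [-8.2, 18.2, 6.3]
width: -0.001
grasp_force: 9.1
```

```bash
python3 - <<'E'
from h import *
t=read_camera('top');i=read_camera('side');s,p,a=st();print(p,s['ft_force'])
orange('top',t,.29);orange('side',i,.29)
h=cv2.cvtColor(t,cv2.COLOR_RGB2HSV)
cv2.imwrite('raw_t8.png',t[:,:,::-1]);cv2.imwrite('raw_s8.png',i[:,:,::-1])
E
```

```text
[ 0.41033159 -0.01017164  0.23315066] [-6.97453479 17.89915968  7.23418612]
top [233.2 160.1] 23 [0.623 0.1   0.29 ]
top [263.8 193.3] 32 [ 0.512 -0.002  0.29 ]
side [226.8 143. ] 103 [0.599 0.032 0.29 ]
side [261.4 140.6] 28 [ 0.514 -0.     0.29 ]
side [256.2 154.6] 5 [0.511 0.066 0.29 ]
side [261.5 168.9] 22 [0.484 0.121 0.29 ]
side [271.9 196.5] 44 [0.439 0.212 0.29 ]
```

Call:
{"fn": "send_rows", "kwargs": {"steps": [-0.02,-0.06,0,0,1,0,0,0,0,1]}}

```text
time_s: 34.8
tool_pos: [0.4103, -0.0103, 0.2331]
tcp_rot: [-0.003, 1.0, 0.005, -0.003]
ft_force: [-11.2, 24.7, 10.6]
width: 0.001
grasp_force: 12.8
```

Bridge is against its stop. Next I back off, rise, turn the tool 30° ccw and go to the wheel: start at φ=-60° around the hub, straddling the rim.

Call:
{"fn": "send_rows", "kwargs": {"steps": [0.1,0.4,0,0,1,0,0.2,0,0,1,0,0,-0.8,0,1,0,0,-0.8,0,1,0,0,-0.8,0,0.3,-0.67,-0.34,0,0,0.3,-0.67,-0.34,0,0,0.3,-0.67,-0.34,0,0,0.3,-0.67,-0.34,0,0,0.3,-0.67,-0.34,0,0,0.3,0,0,0,-1,0.3,0,0,0,-1,0.3,0,0,0,-1,0.3,0,0,0,-1,0.3,0,0,0,-1,0.3,0,0,0,0,0.3,0,0,0,0,0.3]}}

```text
time_s: 36.5
tool_pos: [0.5429, -0.0619, 0.3291]
tcp_rot: [-0.257, 0.966, -0.0, -0.0]
ft_force: [0.8, -0.7, -0.6]
width: 0.352
grasp_force: 0.0
```

```bash
python3 - <<'E'
from h import *
i=read_camera('side');t=read_camera('top');s,p,a=st();print(p,a,np.round(s['joints'],2))
mv(.5405,-.051,.25)
orange('side',i,.288);orange('top',t,.288)
cv2.imwrite('raw_s9.png',i[:,:,::-1])
# white rim of wheel in side view
h=cv2.cvtColor(i,cv2.COLOR_RGB2HSV);m=((h[...,2]>185)&(h[...,1]<50)).astype(np.uint8)
roi=np.zeros_like(m);roi[125:185,225:300]=1
c=np.argwhere(m*roi);print(len(c),c.min(0),c.max(0))
# sample wheel: classify along ring at r=32mm at spoke top height in both views
for n,im in(('side',i),('top',t)):
    print(n,[int(cv2.cvtColor(im,cv2.COLOR_RGB2GRAY)[tuple(np.round(proj(n,[.513+.033*np.cos(k),-.0035+.033*np.sin(k),.272])[::-1]).astype(int))]) for k in np.radians(range(0,360,10))])
cv2.imwrite('pics/w.png',cv2.resize(np.hstack([i[115:195,215:315,::-1],t[155:235,215:315,::-1]]),None,fx=4,fy=4,interpolation=cv2.INTER_CUBIC))
E
```

```text
[ 0.54284336 -0.06169987  0.3291749 ] 119.87934989308857 [-0.18  0.26  0.25  1.7  -0.07  1.19  2.19]
t 36.6 pos [ 0.5428 -0.0617  0.3292] yang 119.9 w 0.348 tool d/0.04: [-0.083  0.262  1.979]
side [226.8 143. ] 102 [0.6   0.029 0.288]
side [261.2 140.6] 20 [ 0.515 -0.003  0.288]
side [261.5 168.9] 22 [0.485 0.118 0.288]
side [271.9 196.5] 44 [0.44  0.209 0.288]
top [233.2 160.2] 12 [0.623 0.1   0.288]
top [263.9 193.6] 28 [ 0.511 -0.002  0.288]
666 [135 227] [182 299]
side [38, 95, 118, 76, 42, 30, 30, 29, 39, 48, 51, 73, 108, 62, 30, 28, 29, 28, 29, 29, 29, 31, 31, 44, 127, 203, 117, 82, 106, 110, 93, 44, 47, 38, 29, 29]
top [113, 110, 112, 117, 117, 126, 143, 150, 150, 150, 150, 148, 134, 139, 161, 158, 150, 175, 217, 218, 216, 218, 224, 227, 151, 138, 99, 85, 74, 60, 62, 60, 69, 128, 159, 140]
```

Call:
{"fn": "send_rows", "kwargs": {"steps": [-0.08,0.26,0,0,0.3,0,0,0.6,0,0.3,0,0,0.6,0,0.3,0,0,0.4,0,0.3,0,0,0.25,0,0.3,0,0,0.13,0,0.3,0,0,0,0,0.3]}}

```text
time_s: 37.3
tool_pos: [0.5403, -0.0505, 0.2498]
tcp_rot: [-0.259, 0.966, 0.0, -0.0]
ft_force: [-0.2, 0.0, -0.8]
width: 0.352
grasp_force: 0.0
```

Call:
{"fn": "send_rows", "kwargs": {"steps": [0.144,0.0075,0,1,0.3,0.144,0.0075,0,1,0.3,0.144,0.0075,0,1,0.3,0.144,0.0075,0,1,0.3,0.144,0.0075,0,1,0.3,0.144,0.0075,0,1,0.3,0.144,0.0075,0,1,0.3,0.144,0.0075,0,1,0.3,0.144,0.0075,0,1,0.3,0.144,0.0075,0,1,0.3,0,0,0,0,0.3]}}

```text
time_s: 38.4
tool_pos: [0.4869, -0.0507, 0.2515]
tcp_rot: [0.259, 0.966, 0.001, 0.002]
ft_force: [3.0, -0.8, 0.5]
width: 0.348
grasp_force: 1.3
```

```bash
cat >> h.py <<'E'
H=np.array([.513,-.0035])
def whl():
    s,p,a=st();d=p[:2]-H;print('t',round(s['time_s'],2),'r',np.hypot(*d).round(4),'phi',np.degrees(np.arctan2(d[1],d[0])).round(1),'yang',a.round(1),'z',p[2].round(4),'F',np.round(s['ft_force'],1),'T',np.round(s['ft_torque'],2),'j7',round(s['joints'][6],2))
    i=read_camera('side');g=cv2.cvtColor(i,cv2.COLOR_RGB2GRAY).astype(np.float32)
    out=[]
    for k in range(0,360,6):
        v=[]
        for r in(.026,.032,.038):
            q=proj('side',[H[0]+r*np.cos(np.radians(k)),H[1]+r*np.sin(np.radians(k)),.272]);v.append(cv2.getRectSubPix(g,(1,1),tuple(map(float,q)))[0,0])
        out.append(int(np.median(v)))
    print(' '.join(f'{k}:{v}' for k,v in zip(range(0,360,6),out) if v>70))
E
python3 -c "
from h import *
whl()"
```

```text
t 38.4 r 0.054 phi -118.9 yang 60.0 z 0.2515 F [ 3.  -0.8  0.5] T [-0.14 -0.7  -0.1 ] j7 1.17
0:107 6:97 12:72 90:76 96:101 102:93 198:93 204:109 210:113 216:109 222:96 228:74 270:80 276:96 282:107 288:113 294:108 300:95 306:78 348:93 354:109
```

Call:
{"fn": "send_rows", "kwargs": {"steps": [0.144,0.0075,0,1,0.3,0.144,0.0075,0,1,0.3,0.144,0.0075,0,1,0.3,0.144,0.0075,0,1,0.3,0.144,0.0075,0,1,0.3,0.144,0.0075,0,1,0.3,0.144,0.0075,0,1,0.3,0.144,0.0075,0,1,0.3,0.144,0.0075,0,1,0.3,0.144,0.0075,0,1,0.3,0.144,0.0075,0,1,0.3,0.144,0.0075,0,1,0.3,0.144,0.0075,0,1,0.3,0.144,0.0075,0,1,0.3,0.144,0.0075,0,1,0.3,0,0,0,0,0.3]}}

```text
time_s: 40.05
tool_pos: [0.4597, 0.0253, 0.2489]
tcp_rot: [0.866, 0.501, -0.005, -0.004]
ft_force: [-14.3, 1.1, 9.0]
width: 0.351
grasp_force: 9.7
```

```bash
python3 -c "
from h import *
whl()"
```

```text
t 40.05 r 0.0606 phi 151.6 yang -29.9 z 0.2489 F [-14.3   1.1   9. ] T [0.46 3.11 0.08] j7 -0.52
0:208 6:177 12:135 18:92 84:89 258:75 264:83 270:79 276:109 282:116 288:118 294:113 300:115 306:135 312:161 318:192 324:229 330:232 336:222 342:216 348:226 354:226
```

Call:
{"fn": "send_rows", "kwargs": {"steps": [-0.05,-0.08,0,0,0.3,0,0,0,0,0.3]}}

```text
time_s: 40.3
tool_pos: [0.4592, 0.0246, 0.2495]
tcp_rot: [0.865, 0.501, -0.002, -0.001]
ft_force: [-5.5, 1.2, -1.5]
width: 0.349
grasp_force: 3.2
```

```bash
python3 - <<'E'
from h import *
whl()
i=read_camera('side');t=read_camera('top')
orange('side',i,.285);orange('top',t,.285)
cv2.imwrite('pics/w2.png',cv2.resize(np.hstack([i[100:200,210:320,::-1],t[140:240,210:320,::-1]]),None,fx=3.6,fy=3.6,interpolation=cv2.INTER_CUBIC))
E
```

```text
t 40.3 r 0.0607 phi 152.4 yang -29.8 z 0.2495 F [-5.5  1.2 -1.5] T [ 0.27  1.18 -0.01] j7 -0.53
0:208 6:177 12:135 18:92 84:90 252:88 258:92 264:92 270:117 276:121 282:117 288:121 294:133 300:133 306:138 312:163 318:193 324:230 330:231 336:222 342:215 348:226 354:226
side [226.9 142.9] 100 [0.601 0.024 0.285]
side [260.  147.5] 24 [0.512 0.025 0.285]
side [255.7 161.7] 3 [0.507 0.089 0.285]
side [260.3 175.8] 25 [0.482 0.141 0.285]
side [271.8 196.6] 43 [0.44  0.206 0.285]
top [233.2 160.2] 24 [0.623 0.1   0.285]
```

The stem shows that the bridge swung about 0.2 rad back out, because pushing the far side of the wheel levers it open. I'll withdraw, re-home the bridge, and from now on push the wheel only on the pillar side, where the push holds the bridge home.

Call:
{"fn": "send_rows", "kwargs": {"steps": [0,0,-0.5,0,0.3,0,0,-0.8,0,0.3,0,0,-0.8,0,0.3,0,0,0,-1,1,0,0,0,-1,1,0,0,0,-1,1,0,0,0,-1,1,0,0,0,-1,1,0,0,0,-1,1,0,0,0,-1,1,0,0,0,-1,1,0,0,0,-1,1,0,0,0,-1,1,0,0,0,-1,1,0,0,0,-1,1,0,0,0,-1,1,0,0,0,-1,1,0,0,0,-1,1,0,0,0,-1,1,0,0,0,-1,1]}}

```text
time_s: 42.45
tool_pos: [0.4619, 0.024, 0.3345]
tcp_rot: [0.154, 0.988, 0.0, 0.001]
ft_force: [1.1, 0.5, 0.0]
width: -0.0
grasp_force: 0.0
```

Call:
{"fn": "send_rows", "kwargs": {"steps": [0,0,0,-1,1,0,0,0,-1,1,0,0,0,-1,1,0,0,0,0,1,0,0,0,0,1]}}

```text
time_s: 42.95
tool_pos: [0.4616, 0.0241, 0.3342]
tcp_rot: [0.001, 1.0, -0.0, 0.0]
ft_force: [0.1, -0.3, -0.1]
width: 0.0
grasp_force: 0.0
```

```bash
python3 - <<'E'
from h import *
i=read_camera('side');t=read_camera('top');mv(.405,.068,.233)
orange('side',i,.285);orange('top',t,.285)
c=cv2.resize(np.hstack([i[100:200,210:320,::-1],t[140:240,210:320,::-1]]),None,fx=3.6,fy=3.6,interpolation=cv2.INTER_CUBIC);cv2.imwrite('w3.png',c)
print(np.round(observe()['joints'],2))
E
```

```text
t 43.0 pos [0.4615 0.0242 0.3341] yang 89.9 w -0.002 tool d/0.04: [1.414 1.093 2.528]
side [227.  142.9] 99 [0.601 0.024 0.285]
side [260.7 147.3] 31 [0.51  0.024 0.285]
side [255.5 161.5] 4 [0.507 0.088 0.285]
side [265.  161.8] 4 [0.485 0.084 0.285]
side [260.2 175.8] 24 [0.482 0.141 0.285]
side [271.2 196.6] 37 [0.442 0.206 0.285]
top [233.2 160.2] 24 [0.623 0.1   0.285]
[-0.59  0.09  0.48  1.89 -0.04  1.17  1.47]
```

Call:
{"fn": "send_rows", "kwargs": {"steps": [0.7,0.55,0,0,1,0.7,0.55,0,0,1,0,0,0.7,0,1,0,0,0.7,0,1,0,0,0.7,0,1,0,0,0.4,0,1,0,0,0,0,1,0,-0.3,0,0,1,0,-0.3,0,0,1,0,-0.3,0,0,1,-0.03,-0.3,0,0,1,-0.03,-0.3,0,0,1,-0.03,-0.3,0,0,1,-0.03,-0.15,0,0,1,0,0,0,0,1]}}

```text
time_s: 44.55
tool_pos: [0.4106, -0.0098, 0.2348]
tcp_rot: [0.001, 1.0, 0.001, 0.001]
ft_force: [-0.4, 3.6, 2.8]
width: -0.005
grasp_force: 1.6
```

Call:
{"fn": "send_rows", "kwargs": {"steps": [-0.03,-0.1,0,0,1,0,0,0,0,1]}}

```text
time_s: 44.75
tool_pos: [0.4106, -0.0101, 0.2347]
tcp_rot: [-0.001, 1.0, 0.003, -0.001]
ft_force: [-5.3, 14.7, 10.2]
width: -0.002
grasp_force: 7.7
```

```bash
python3 - <<'E'
from h import *
i=read_camera('side');t=read_camera('top');mv(.405,.068,.33)
orange('side',i,.285);orange('top',t,.285)
whl()
E
```

```text
t 44.9 pos [ 0.4106 -0.0101  0.2347] yang 90.1 w -0.002 tool d/0.04: [ 0.138  1.967 -2.373]
side [226.8 143. ] 103 [0.602 0.025 0.285]
side [261.7 140.9] 29 [ 0.515 -0.007  0.285]
side [255.7 154.7] 3 [0.514 0.06  0.285]
side [266.2 154.6] 5 [0.489 0.053 0.285]
side [261.3 169.4] 27 [0.486 0.116 0.285]
side [271.8 196.6] 43 [0.44  0.206 0.285]
top [233.1 160.2] 24 [0.623 0.1   0.285]
top [263.8 193.4] 36 [ 0.512 -0.002  0.285]
t 44.85 r 0.1027 phi -176.3 yang 90.1 z 0.2347 F [-6.3 14.6  9.4] T [2.84 1.12 0.01] j7 1.57
54:85 60:168 66:205 72:176 78:117 162:92 168:127 174:165 180:183 186:173 192:132 198:73 270:125 276:146 282:170 288:183 294:177 300:171 306:191 312:197 318:157 324:89
```

Call:
{"fn": "send_rows", "kwargs": {"steps": [0,0.3,0,0,1,0,0.3,0,0,1,0,0,-0.8,0,1,0,0,-0.8,0,1,0,0,-0.8,0,0.3,-0.68,0.28,0,0,0.3,-0.68,0.28,0,0,0.3,-0.68,0.28,0,0,0.3,0,0,0,-1,0.3,0,0,0,-1,0.3,0,0,0,-1,0.3,0,0,0,-0.67,0.3,0,0,0,0,0.3,0,0,0,0,0.3]}}

```text
time_s: 46.3
tool_pos: [0.4927, 0.0433, 0.3301]
tcp_rot: [-0.19, 0.982, -0.0, -0.0]
ft_force: [-0.8, -0.8, -0.3]
width: 0.35
grasp_force: 0.0
```

```bash
python3 - <<'E'
from h import *
mv(.4924,.0475,.25);whl();orange('side',read_camera('side'),.285)
E
```

```text
t 46.3 pos [0.4927 0.0433 0.3301] yang 111.9 w 0.35 tool d/0.04: [-0.032  0.101  2.002]
t 46.3 r 0.051 phi 113.4 yang 111.9 z 0.3301 F [-0.8 -0.8 -0.3] T [-0.02 -0.01 -0.01] j7 1.85
60:81 66:107 72:105 78:83 162:86 168:118 174:155 180:174 186:162 192:123 270:90 276:134 282:162 288:175 294:170 300:164 306:183 312:187 318:149 324:83
side [227.  142.9] 99 [0.601 0.024 0.285]
side [261.6 140.9] 29 [ 0.515 -0.007  0.285]
side [256.  154.8] 4 [0.513 0.06  0.285]
side [266.5 154.5] 4 [0.488 0.053 0.285]
side [261.3 169.2] 25 [0.486 0.116 0.285]
side [271.3 196.7] 36 [0.441 0.207 0.285]
```

Correct outward by 4 mm, descend to 0.25, then start the stroke.

Call:
{"fn": "send_rows", "kwargs": {"steps": [-0.03,0.1,0,0,0.3,0,0,0.6,0,0.3,0,0,0.6,0,0.3,0,0,0.4,0,0.3,0,0,0.25,0,0.3,0,0,0.14,0,0.3,0,0,0,0,0.3]}}

```text
time_s: 47.1
tool_pos: [0.4924, 0.0481, 0.2502]
tcp_rot: [-0.191, 0.982, -0.0, -0.0]
ft_force: [0.2, 1.2, 0.5]
width: 0.354
grasp_force: 0.0
```

Call:
{"fn": "send_rows", "kwargs": {"steps": [-0.144,-0.0075,0,1,0.3,-0.144,-0.0075,0,1,0.3,-0.144,-0.0075,0,1,0.3,-0.144,-0.0075,0,1,0.3,-0.144,-0.0075,0,1,0.3,-0.144,-0.0075,0,1,0.3,-0.144,-0.0075,0,1,0.3,-0.144,-0.0075,0,1,0.3,-0.144,-0.0075,0,1,0.3,-0.144,-0.0075,0,1,0.3,-0.144,-0.0075,0,1,0.3,0,0,0,0,0.3]}}

```text
time_s: 48.3
tool_pos: [0.552, 0.0378, 0.2512]
tcp_rot: [0.375, 0.927, 0.001, 0.0]
ft_force: [-1.1, 3.9, 2.2]
width: 0.349
grasp_force: 1.9
```

```bash
python3 - <<'E'
from h import *
whl();orange('side',read_camera('side'),.285);orange('top',read_camera('top'),.285)
E
```

```text
t 48.3 r 0.0568 phi 46.6 yang 46.0 z 0.2512 F [-1.1  3.9  2.2] T [ 0.69  0.3  -0.03] j7 0.91
120:92 126:106 132:155 138:180 144:154 150:78 252:86 258:145 264:195 270:187 276:149 282:146 288:150 294:142 300:127 306:85
side [261.2 141. ] 29 [ 0.516 -0.006  0.285]
side [221.4 143.3] 36 [0.615 0.03  0.285]
side [256.2 154.6] 5 [0.513 0.059 0.285]
side [266.  154.5] 6 [0.489 0.053 0.285]
side [261.4 169.6] 25 [0.485 0.117 0.285]
side [271.3 196.7] 36 [0.441 0.207 0.285]
```

Call:
{"fn": "send_rows", "kwargs": {"steps": [-0.144,-0.0075,0,1,0.3,-0.144,-0.0075,0,1,0.3,-0.144,-0.0075,0,1,0.3,-0.144,-0.0075,0,1,0.3,-0.144,-0.0075,0,1,0.3,-0.144,-0.0075,0,1,0.3,-0.144,-0.0075,0,1,0.3,-0.144,-0.0075,0,1,0.3,-0.144,-0.0075,0,1,0.3,-0.144,-0.0075,0,1,0.3,-0.144,-0.0075,0,1,0.3,0,0,0,0,0.3]}}

```text
time_s: 49.65
tool_pos: [0.5657, -0.0221, 0.251]
tcp_rot: [0.819, 0.574, 0.001, 0.001]
ft_force: [2.4, 3.1, 2.2]
width: 0.35
grasp_force: 1.6
```

```bash
python3 - <<'E'
from h import *
whl();orange('side',read_camera('side'),.285);orange('top',read_camera('top'),.285)
E
```

```text
t 49.65 r 0.0559 phi -19.5 yang -20.0 z 0.251 F [2.4 3.1 2.2] T [ 0.53 -0.4  -0.02] j7 0.02
66:77 72:129 78:119 84:89 168:72 174:102 180:136 186:160 192:178 198:137 204:95 270:111 276:113 282:116 288:114 294:106 300:92 306:99 312:122 318:153 324:100
side [227.  142.9] 98 [0.601 0.024 0.285]
side [261.7 141.8] 26 [ 0.514 -0.002  0.285]
side [266.  154.5] 6 [0.489 0.053 0.285]
side [261.5 169.7] 26 [0.485 0.118 0.285]
side [271.3 196.7] 36 [0.441 0.207 0.285]
top [233.8 161.6] 5 [0.618 0.098 0.285]
```

Call:
{"fn": "send_rows", "kwargs": {"steps": [0.05,0,0,0,0.3,0,0,-0.5,0,0.3,0,0,-0.8,0,0.3,0,0,-0.7,0,0.3,0,0,0,1,0.3,0,0,0,1,0.3,0,0,0,1,0.3,0,0,0,1,0.3,0,0,0,1,0.3,0,0,0,1,0.3,0,0,0,0.67,0.3,0,0,0,0,0.3,0,0,0,0,0.3]}}

```text
time_s: 51.1
tool_pos: [0.5651, -0.0202, 0.33]
tcp_rot: [0.966, 0.26, -0.001, 0.0]
ft_force: [0.6, 0.2, 0.3]
width: 0.353
grasp_force: 0.0
```

```bash
python3 - <<'E'
from h import *
mv(.4855,.0436,.25);whl()
E
```

```text
t 51.1 pos [ 0.5651 -0.0202  0.33  ] yang -59.9 w 0.353 tool d/0.04: [-0.917 -2.379  2.003]
t 51.1 r 0.0547 phi -17.8 yang -59.9 z 0.33 F [0.6 0.2 0.3] T [-0.03 -0.   -0.  ] j7 -0.64
66:151 72:193 78:183 84:122 168:71 174:103 180:137 186:160 192:177 198:135 204:94 270:109 276:114 282:117 288:128 294:132 300:114 306:103 312:148 318:183 324:175 330:120
```

Call:
{"fn": "send_rows", "kwargs": {"steps": [-0.3,-0.8,0,0,0.3,-0.3,-0.8,0,0,0.3,-0.3,-0.78,0,0,0.3,0,0,0,0,0.3]}}

```text
time_s: 51.55
tool_pos: [0.4841, 0.0481, 0.3297]
tcp_rot: [0.965, 0.263, -0.001, -0.002]
ft_force: [-0.1, 1.3, -0.6]
width: 0.35
grasp_force: 0.0
```

```bash
python3 -c "
from h import *
mv(.4855,.0436,.25)"
```

```text
t 51.5 pos [0.4841 0.0481 0.3297] yang -59.6 w 0.35 tool d/0.04: [-0.024  0.125  1.993]
```

Call:
{"fn": "send_rows", "kwargs": {"steps": [0,0.1,0.3,0,0.3,0,0,0.6,0,0.3,0,0,0.5,0,0.3,0,0,0.3,0,0.3,0,0,0.2,0,0.3,0,0,0.1,0,0.3,0,0,0,0,0.3,0.144,0.0075,0,1,0.3,0.144,0.0075,0,1,0.3,0.144,0.0075,0,1,0.3,0.144,0.0075,0,1,0.3,0.144,0.0075,0,1,0.3,0.144,0.0075,0,1,0.3,0.144,0.0075,0,1,0.3,0.144,0.0075,0,1,0.3,0,0,0,0,0.3]}}

```text
time_s: 53.15
tool_pos: [0.5331, 0.0461, 0.2506]
tcp_rot: [0.988, -0.157, -0.001, -0.0]
ft_force: [-4.0, 2.5, 1.2]
width: 0.348
grasp_force: 2.0
```

```bash
python3 -c "
from h import *
whl()"
```

```text
t 53.15 r 0.0535 phi 68.0 yang -108.0 z 0.2506 F [-4.   2.5  1.2] T [ 0.37  0.81 -0.11] j7 -1.48
84:71 138:77 144:119 150:159 156:176 162:158 168:95 270:103 276:110 282:182 288:186 294:128
```

Call:
{"fn": "send_rows", "kwargs": {"steps": [0.144,0.0075,0,1,0.3,0.144,0.0075,0,1,0.3,0.144,0.0075,0,1,0.3,0.144,0.0075,0,1,0.3,0,0,0,0,0.3]}}

```text
time_s: 53.7
tool_pos: [0.5532, 0.0348, 0.2505]
tcp_rot: [0.934, -0.357, -0.0, -0.0]
ft_force: [-3.2, 2.9, 0.1]
width: 0.346
grasp_force: 1.8
```

Call:
{"fn": "send_rows", "kwargs": {"steps": [0.072,0.002,0,0.5,0.3,0.072,0.002,0,0.5,0.3,0,0,0,0,0.3]}}

```text
time_s: 54.0
tool_pos: [0.5569, 0.0311, 0.2505]
tcp_rot: [0.914, -0.405, -0.001, -0.001]
ft_force: [-4.1, 2.7, 1.8]
width: 0.355
grasp_force: 2.1
```

```bash
python3 -c "
from h import *
whl();orange('side',read_camera('side'),.285)"
```

```text
t 54.0 r 0.0559 phi 38.2 yang -137.7 z 0.2505 F [-4.1  2.7  1.8] T [ 0.69  0.83 -0.12] j7 -1.93
114:91 120:149 126:188 132:160 138:83 240:90 246:153 252:195 258:188 264:138 270:118 276:124 282:126 288:114 294:97
side [221.5 143.5] 42 [0.614 0.03  0.285]
side [261.5 142. ] 26 [ 0.514 -0.001  0.285]
side [256.2 154.6] 5 [0.513 0.059 0.285]
side [265.5 154.5] 4 [0.491 0.053 0.285]
side [261.5 170.1] 27 [0.485 0.119 0.285]
side [271.3 196.7] 36 [0.441 0.207 0.285]
```

Call:
{"fn": "send_rows", "kwargs": {"steps": [0.072,0.002,0,0.5,0.3,0.072,0.002,0,0.5,0.3,0,0,0,0,0.3]}}

```text
time_s: 54.4
tool_pos: [0.5607, 0.0269, 0.2505]
tcp_rot: [0.892, -0.452, -0.001, -0.001]
ft_force: [-3.8, 5.2, 1.5]
width: 0.353
grasp_force: 2.4
```

Call:
{"fn": "send_rows", "kwargs": {"steps": [0.072,0.002,0,0.5,0.3,0,0,0,0,0.3]}}

```text
time_s: 54.6
tool_pos: [0.5622, 0.0247, 0.2505]
tcp_rot: [0.88, -0.475, -0.001, -0.001]
ft_force: [-4.0, 4.8, 1.5]
width: 0.347
grasp_force: 2.6
```

Call:
{"fn": "send_rows", "kwargs": {"steps": [0.072,0.002,0,0.5,0.3,0,0,0,0,0.3]}}

```text
time_s: 54.8
tool_pos: [0.5634, 0.0235, 0.2504]
tcp_rot: [0.867, -0.498, -0.002, -0.001]
ft_force: [-5.3, 7.3, 3.5]
width: 0.351
grasp_force: 4.2
```

Call:
{"fn": "send_rows", "kwargs": {"steps": [0.072,0.002,0,0.5,0.3,0,0,0,0,0.3]}}

```text
time_s: 55.0
tool_pos: [0.5644, 0.0226, 0.2503]
tcp_rot: [0.854, -0.52, -0.003, -0.002]
ft_force: [-7.6, 11.6, 6.1]
width: 0.347
grasp_force: 6.3
```

Call:
{"fn": "send_rows", "kwargs": {"steps": [0.06,0,0,0.3,0.3,0,0,0,0,0.3]}}

```text
time_s: 55.2
tool_pos: [0.565, 0.022, 0.2502]
tcp_rot: [0.846, -0.533, -0.005, -0.003]
ft_force: [-10.5, 15.6, 9.4]
width: 0.35
grasp_force: 8.3
```

```bash
python3 -c "
from h import *
whl();orange('side',read_camera('side'),.285)"
```

```text
t 55.2 r 0.0579 phi 26.1 yang -154.4 z 0.2502 F [-10.5  15.6   9.4] T [ 3.19  2.26 -0.36] j7 -2.19
0:81 6:96 12:103 18:105 24:105 30:95 36:78 108:100 114:165 120:192 126:134 228:75 234:130 240:182 246:195 252:164 258:107 264:79 270:103 276:125 282:116 288:110 294:104 300:87
side [222.9 143.6] 56 [0.611 0.03  0.285]
side [261.3 142. ] 30 [ 0.515 -0.001  0.285]
side [256.2 154.6] 5 [0.513 0.059 0.285]
side [261.4 170.1] 28 [0.485 0.119 0.285]
side [271.3 196.7] 36 [0.441 0.207 0.285]
```

Call:
{"fn": "send_rows", "kwargs": {"steps": [0.07,0,0,0.3,0.3,0,0,0,0,0.3]}}

```text
time_s: 55.5
tool_pos: [0.5656, 0.0214, 0.2502]
tcp_rot: [0.838, -0.545, -0.006, -0.003]
ft_force: [-12.9, 20.9, 13.9]
width: 0.353
grasp_force: 10.9
```

Call:
{"fn": "send_rows", "kwargs": {"steps": [0.07,0,0,0.2,0.3,0,0,0,0,0.3]}}

```text
time_s: 55.7
tool_pos: [0.566, 0.021, 0.2501]
tcp_rot: [0.833, -0.553, -0.008, -0.004]
ft_force: [-16.9, 26.1, 16.6]
width: 0.351
grasp_force: 13.8
```

```bash
python3 -c "
from h import *
whl();orange('side',read_camera('side'),.285)"
```

```text
t 55.7 r 0.0583 phi 24.8 yang -157.2 z 0.2501 F [-16.9  26.1  16.6] T [ 5.32  3.79 -0.68] j7 -2.23
0:79 6:92 12:92 18:92 24:93 30:84 108:99 114:165 120:192 126:136 228:76 234:130 240:181 246:194 252:163 258:105 264:78 270:102 276:123 282:116 288:110 294:107 300:99
side [222.9 143.5] 56 [0.611 0.03  0.285]
side [261.2 142. ] 29 [ 0.515 -0.001  0.285]
side [256.2 154.6] 5 [0.513 0.059 0.285]
side [261.5 170.1] 27 [0.485 0.119 0.285]
side [271.3 196.7] 36 [0.441 0.207 0.285]
```

Call:
{"fn": "send_rows", "kwargs": {"steps": [-0.25,0,0,0,0.3,-0.2,0,0,0,0.3,0,0,-0.5,0,0.3,0,0,-0.8,0,0.3,0,0,-0.7,0,1,0,0,0,0,1]}}

```text
time_s: 56.4
tool_pos: [0.5645, 0.0261, 0.3345]
tcp_rot: [0.83, -0.557, 0.004, -0.002]
ft_force: [-0.3, -0.5, -0.0]
width: 0.019
grasp_force: 0.0
```

```bash
python3 - <<'E'
from h import *
t=cv2.imread('raw_t7.png');g=cv2.cvtColor(t,cv2.COLOR_BGR2GRAY)
w=g[200:226,292:322];print(w[::1,::1].tolist() if 0 else '')
m=np.zeros_like(g);m[203:226,296:319]=g[203:226,296:319]<110
for c,s in blobs(m,8):print(c,s[4],plane('top',c,.06).round(4))
whl();s,p,a=st()
mv(.444,-.179,.10)
orange('side',read_camera('side'),.285);orange('top',read_camera('top'),.285)
E
```

```text
[314.64084507 214.23943662] 142 [ 0.4437 -0.2083  0.06  ]
[304.52631579 213.52631579] 19 [ 0.4465 -0.1686  0.06  ]
t 56.4 r 0.0594 phi 29.9 yang -157.7 z 0.3345 F [-0.3 -0.5 -0. ] T [-0.01 -0.02 -0.02] j7 -2.39
0:136 6:174 12:169 18:150 24:119 30:84 108:98 114:164 120:190 126:132 228:75 234:128 240:180 246:193 252:163 258:105 264:77 270:101 276:123 282:115 288:109 294:106 300:109 306:103 312:92 354:76
t 56.5 pos [0.5635 0.0267 0.3324] yang -157.7 w 0.003 tool d/0.04: [3.614 4.743 5.794]
side [226.8 143. ] 100 [0.602 0.025 0.285]
side [261.1 142.1] 30 [ 0.515 -0.001  0.285]
side [256.2 154.6] 5 [0.513 0.059 0.285]
side [261.4 170.1] 28 [0.485 0.119 0.285]
side [271.3 196.7] 36 [0.441 0.207 0.285]
top [265.2 194.6] 9 [ 0.508 -0.007  0.285]
```

Call:
{"fn": "send_rows", "kwargs": {"steps": [0.6,0.79,0,0,1,0.6,0.79,0,0,1,0.6,0.79,0,0,1,0.6,0.79,0,0,1,0.6,0.79,0,0,1,0.6,0.79,0,0,1,0,0,0,0,1,0,0,0.8,0,1,0,0,0.8,0,1,0,0,0.8,0,1,0,0,0.8,0,1,0,0,0.8,0,1,0,0,0.8,0,1,0,0,0.5,0,1,0,0,0,0,1]}}

```text
time_s: 58.05
tool_pos: [0.4385, -0.1763, 0.1155]
tcp_rot: [0.83, -0.557, -0.003, 0.002]
ft_force: [0.1, -0.8, 0.7]
width: 0.001
grasp_force: 0.0
```

```bash
python3 - <<'E'
from h import *
mv(.444,-.179,.07);i=read_camera('side');t=read_camera('top')
s,p,a=st();print('side px of tip',proj('side',p+[0,0,.007]),'top',proj('top',p+[0,0,.05]), 'button',proj('side',[.444,-.179,.068]))
a=cv2.resize(t[170:250,260:360,::-1],None,fx=3.9,fy=3.9,interpolation=cv2.INTER_CUBIC)
b=cv2.resize(i[120:200,270:370,::-1],None,fx=3.9,fy=3.9,interpolation=cv2.INTER_CUBIC)
cv2.imwrite('pics/s14.png',np.hstack([a,b]))
E
```

```text
t 58.0 pos [ 0.4385 -0.1763  0.1155] yang -157.8 w 0.001 tool d/0.04: [ 0.118 -0.109  1.136]
side px of tip [296.41716085 158.82253153] top [311.22962395 214.96307757] button [294.37648435 172.46298138]
```

Call:
{"fn": "send_rows", "kwargs": {"steps": [0.12,-0.11,0,0,1,0,0,0.4,0,1,0,0,0.2,0,1,0,0,0.15,0,1,0,0,0,0,1]}}

```text
time_s: 58.65
tool_pos: [0.4467, -0.1799, 0.0882]
tcp_rot: [0.83, -0.558, -0.0, 0.0]
ft_force: [-0.9, -0.2, 0.8]
width: 0.001
grasp_force: 0.0
```

Call:
{"fn": "send_rows", "kwargs": {"steps": [0,0,0.1,0,1,0,0,0.1,0,1,0,0,0.1,0,1,0,0,0,0,1]}}

```text
time_s: 59.05
tool_pos: [0.4466, -0.1799, 0.076]
tcp_rot: [0.83, -0.558, -0.0, 0.0]
ft_force: [-0.3, 0.6, 0.2]
width: -0.004
grasp_force: 0.0
```

Call:
{"fn": "send_rows", "kwargs": {"steps": [0.05,0.03,0.1,0,1,0,0,0.1,0,1,0,0,0.1,0,1,0,0,0,0,1]}}

```text
time_s: 59.45
tool_pos: [0.4461, -0.1822, 0.0639]
tcp_rot: [0.83, -0.558, -0.0, 0.0]
ft_force: [0.4, 0.0, 0.2]
width: -0.002
grasp_force: 0.0
```

Call:
{"fn": "send_rows", "kwargs": {"steps": [0,0,0.08,0,1,0,0,0,0,1]}}

```text
time_s: 59.65
tool_pos: [0.4463, -0.1822, 0.0609]
tcp_rot: [0.83, -0.558, -0.0, 0.0]
ft_force: [0.0, -0.3, 0.6]
width: 0.002
grasp_force: 0.0
```

Call:
{"fn": "send_rows", "kwargs": {"steps": [0,0,0.08,0,1,0,0,0,0,1]}}

```text
time_s: 59.85
tool_pos: [0.4466, -0.1824, 0.0579]
tcp_rot: [0.83, -0.558, 0.0, -0.0]
ft_force: [-0.8, 0.7, 4.2]
width: -0.002
grasp_force: 1.4
```

Call:
{"fn": "send_rows", "kwargs": {"steps": [0,0,0.08,0,1,0,0,0,0,1]}}

```text
time_s: 60.05
tool_pos: [0.4466, -0.1824, 0.0547]
tcp_rot: [0.83, -0.558, 0.0, -0.0]
ft_force: [-0.7, -0.0, 4.5]
width: -0.0
grasp_force: 2.3
```

Call:
{"fn": "send_rows", "kwargs": {"steps": [0,0,0.08,0,1,0,0,0.05,0,1,0,0,0,0,1,0,0,0,0,1]}}

```text
time_s: 60.45
tool_pos: [0.447, -0.1825, 0.0533]
tcp_rot: [0.83, -0.558, -0.0, -0.003]
ft_force: [-13.4, 8.0, 62.7]
width: 0.001
grasp_force: 31.8
```

Bottomed out, so the button is fully pressed. Withdraw and check.

Call:
{"fn": "send_rows", "kwargs": {"steps": [0,0,-0.3,0,1,0,0,-0.7,0,1,0,0,-0.8,0,1,0,0,-0.8,0,1,0,0,-0.8,0,1,0,0,-0.8,0,1,0.3,0.6,-0.8,0,1,0.3,0.6,-0.5,0,1,0.3,0.6,0,0,1,0.3,0.6,0,0,1,0,0,0,0,1]}}

```text
time_s: 61.55
tool_pos: [0.3731, -0.2654, 0.2698]
tcp_rot: [0.829, -0.56, 0.0, -0.0]
ft_force: [-0.5, -0.7, 0.4]
width: 0.001
grasp_force: 0.0
```

```bash
python3 - <<'E'
from h import *
whl();i=read_camera('side');t=read_camera('top')
orange('side',i,.285);orange('top',t,.285)
a=cv2.resize(t[110:270,130:320,::-1],(400,337),interpolation=cv2.INTER_CUBIC)
b=cv2.resize(i[110:270,190:380,::-1],(400,337),interpolation=cv2.INTER_CUBIC)
cv2.imwrite('pics/s15.png',np.hstack([a,b]))
E
```

```text
t 61.55 r 0.2969 phi -118.1 yang -158.1 z 0.2698 F [-0.5 -0.7  0.4] T [-0.   -0.03 -0.03] j7 -1.91
0:137 6:177 12:172 18:153 24:121 30:86 108:100 114:167 120:193 126:135 228:76 234:131 240:183 246:197 252:167 258:108 264:79 270:103 276:125 282:117 288:112 294:110 300:112 306:104 312:93 354:77
side [226.8 143. ] 102 [0.602 0.025 0.285]
side [261.1 142. ] 32 [ 0.515 -0.001  0.285]
side [256.2 154.6] 5 [0.513 0.059 0.285]
side [261.4 170.1] 28 [0.485 0.119 0.285]
side [271.3 196.7] 36 [0.441 0.207 0.285]
top [233.1 160.2] 24 [0.623 0.1   0.285]
top [263.8 193.4] 30 [ 0.512 -0.002  0.285]
```

View pics/s15.png

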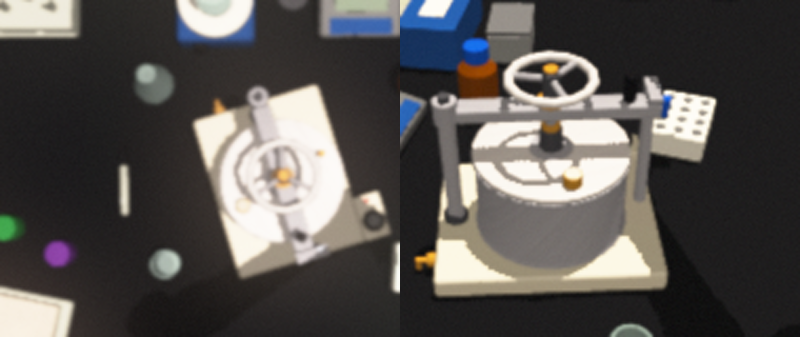

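The last picture shows the lid seated flat, the bridge in its catch with the foot on the boss (550,135), and the bystanders in place.

```bash
python3 -c "
from rig import *
print(hand_in())"
```

```text
the job is handed in; nothing more can be done
None
```

The job is handed in: all three jars stand on the tray, the lid is seated boss up, the bridge is home in its catch, the handwheel is screwed down to its stop and the start button was pressed fully; the bridge swung out once while I turned the wheel and had to be pushed home again, and the button push peaked at about 63 N (wrist limit 120 N).

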